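Sanitise the dogs' drinking bottles

ROBOT

A 6-joint arm with a two-finger parallel gripper is mounted at the origin on the work surface. World frame = base frame: x ahead of the robot, y to its left, z up, the work surface at z = 0. Lengths are in m, angles in degrees, forces in N, time in s.
With the tool pointing down it reaches from about 0.25 to 0.8 m from the base axis. Payload 3.9 kg.
Tool frame: the origin (TCP) lies midway between the tips of the shut fingers; the grasp point (between the pads) lies 19 mm behind it (env.pinch_z is the z of the grasp point in the tool frame, in m); z points along the fingers, y is the line along which they close (so a half turn about z gives the same grasp; the last joint's range is limited). The gripper opens to 85 mm and grips with 20 to 120 N. Pads are 22 mm wide; open, the fingers measure 114 mm over their backs; the gripper's body (76 mm by 85 mm) begins 54 mm behind the grasp point. The pads swing forward as they close: fully open they stand 13 mm farther back than shut.
Start: joints at [-68.067, 14.897, -7.913, 67.191, 0, 90], TCP at [0.196, -0.487, 0.231] pointing down, gripper open.
Joint ranges: [-159.42, 159.42], [-47.68, 98.78], [-73.54, 78.23], [-108.79, 121.32], [-90, 84.71], [-180, 180]. Speed limits (degrees/s): [147.25, 147.25, 180, 180, 180, 180].

INTERFACE

Orientations are given as [roll, pitch, yaw] about the fixed x, y, z axes, in that order (R = Rz(yaw) Ry(pitch) Rx(roll)).
In Python, from workcell import env, imaging, job gives the robot as it stands.
- The arm moves only by the shell command python3 -m creep 'ROWS' [FORCE]. ROWS is JSON, a list of rows, each a list of 3 entries, a list of its own where there are three numbers: the turn, a rotation vector about the tool's x, y, z normalised to -1 to 1, where 1 is 45 degrees, then the shift along the tool's x, y, z normalised to -1 to 1, where 1 is 15 cm, then the opening, from -1 (shut) to 1 (fully open). A call has 1 to 20 rows; each row is the pose to reach, as a shift and turn from the pose commanded when the call began, along the tool's axes at that moment; what a row does not reach only later rows make up. A row lasts 1/8 s, in which the tool goes at most 62.5 mm and 10.7 degrees, less where a joint would pass 70% of its speed; a pose out of reach is approached as far as the arm can. A call with a number of a shift or a turn outside -1 to 1 is refused whole. A call with a gripper value outside its range is refused whole. The fingers move at their own pace and stop on an object; FORCE is the grip in N (left out, the last holds). Time passes only in rows, so rows that repeat a pose let the fingers close. It gives the time, the measured TCP pose, the force, the opening and the grip force at its end, in the units of the state.
- env.observe(): the state, without advancing time (a new reading comes with each control period).
- imaging.camera(name): name is "scene" or "top"; returns the picture (420x560x3 uint8, red, green, blue); there is no depth.
- imaging.camera_model(name): a dict with "fx", "fy", "cx", "cy" (pixels), "k1" (the pictures are not rectified: a ray, as slopes to the right and down, at radius r is drawn at 1 + k1 r^2 times it, then the intrinsics apply), "rvec" (rotation vector, rad) and "tvec" (3), from world to camera coordinates, as OpenCV has them. Camera axes: x right, y down, z forward; pixel columns grow to the right and rows downward; lengths in m; the calibration is good to about 2 mm. A picture is of the moment at which its call begins. camera_model takes no time and is no camera call.
- job.hand_in(): hands the job in; it is judged then, once.
The state is a dict: "clock": time; "qpos": joint angles; "qd": joint speeds; "joint_torque": joint torques, N m; "position": TCP position; "eef_rot": TCP orientation; "ft_force": force on the tool from outside, world axes, zero at the start; "wrist_torque": the same for the moment, N m; "gripper_width": finger opening in m; "gripper_force": force on a finger pad.
Only numpy, scipy, OpenCV 4.12 (cv2) and the standard library are available. Lean on these libraries where they do the work, as an engineer would, in place of code of your own. Each camera call takes 0.05 s, during which the arm holds its last target. There are 200 camera calls.

TASK

Lay every drinking bottle that stands on the shelf on its side in the blue drain rack, one to a bay. When all are lying in the rack, push the mister's red nozzle cap all the way down briefly and let it spring back up; then take the lamp wand, hold it steady and level with its violet window facing down about 6 cm above the centre of the yellow check disc for three seconds, then do the same over the white check disc, and put the wand back on its rest the way it lay. Leave the canister, the measuring cup, the chew bone and the comb where they are, and finish with all the bottles lying in the rack.

Things in the scene. Friction and masses are not known exactly. Their poses are not given: they have to be found in the camera images.
- nozzle_top (a point): centre of the top face of the mister's round red nozzle cap (34 mm across, 22 mm tall), about 200 mm above the shelf; the mister is a white 64 mm bottle with a green band, clamped to the shelf on a dark 90 mm disc. Push straight down on this face.
- nozzle (a joint): travel of the sprung nozzle cap in m: 0 up, 0.010 all the way down (about 6 N); it springs back up when let go
- disc_yellow (a point): centre of the top of the yellow lamp check disc (40 mm across, black centre), lying level 13 mm above the shelf on a blue tongue at the rack's -y end, 125 mm from the rack's middle along y and 41 mm along x. Its axes are the rack's; z is up.
- disc_white (a point): centre of the top of the white lamp check disc (40 mm across, black centre), lying level 13 mm above the shelf on a blue tongue at the rack's +y end, 125 mm from the rack's middle along y and -41 mm along x. Its axes are the rack's; z is up.
- wand: white lamp wand. Handle 140 x 28 x 26 mm (x, y, z) centred over the origin; head on its +x end 90 mm long, 42 wide, 18 thick, reaching x = 160. Origin: underside of the handle at mid-length, 13 mm below its axis. z points up out of its back; the violet lamp window is underneath. Grip the handle across y at its middle, between the supports of the rest.
- lamp (a point): centre of the violet lamp window on the underside of the wand's head, 115 mm along +x from the wand's origin; it shines along the wand's -z
- rest_seat (a point): where the wand's origin sits when the wand is home on its grey rest, 60 mm above the shelf; x points towards where the head lies, z up. The rest (fixed) has two 12 mm thick supports at x = -55 and +50 mm with side lugs 34 mm apart that rise 12 mm above the seat.
- canister: empty glass canister, 90 mm across, 140 mm tall; origin under its centre. Leave alone.
- measuring_cup: aluminium measuring cup, 72 mm across, 55 mm tall; origin under its centre. Leave alone.
- chew_bone: yellow rubber chew bone, 130 x 60 x 32 mm; origin under its centre. Leave alone.
- comb: small wooden pet comb lying flat, 130 x 40 x 8 mm; origin under its centre. Leave alone.
- bottle_green: green square plastic drinking bottle for the dogs (may be absent): body 44 x 44 mm with rounded edges, 95 mm tall, then a 28 mm round white cap up to 125 mm. Origin: centre of the underside of its foot; z runs from foot to cap, x and y are square to its faces. Stands upright at the start.
- bottle_green_mid (a point): middle of the green bottle's square body, 47.5 mm from the foot along its z
- bottle_orange: orange square plastic drinking bottle for the dogs (may be absent): body 44 x 44 mm with rounded edges, 95 mm tall, then a 28 mm round white cap up to 125 mm. Origin: centre of the underside of its foot; z runs from foot to cap, x and y are square to its faces. Stands upright at the start.
- bottle_orange_mid (a point): middle of the orange bottle's square body, 47.5 mm from the foot along its z
- bottle_red: red square plastic drinking bottle for the dogs (may be absent): body 44 x 44 mm with rounded edges, 95 mm tall, then a 28 mm round white cap up to 125 mm. Origin: centre of the underside of its foot; z runs from foot to cap, x and y are square to its faces. Stands upright at the start.
- bottle_red_mid (a point): middle of the red bottle's square body, 47.5 mm from the foot along its z
- bay0 (a point): a bay of the fixed blue drain rack (3 bays, 82 mm apart along rack x; any bottle in any bay, cap either way). Point: bay middle where a bottle's side rests, 18 mm above the shelf; y along the bay, x across, z up. The bottle rests on 12 mm wide ribs at y = -38 and 38, between posts 52 mm apart, 20 mm high above the point; between the ribs it is open to 6 mm above the shelf.
- bay1 (a point): a bay of the fixed blue drain rack (3 bays, 82 mm apart along rack x; any bottle in any bay, cap either way). Point: bay middle where a bottle's side rests, 18 mm above the shelf; y along the bay, x across, z up. The bottle rests on 12 mm wide ribs at y = -38 and 38, between posts 52 mm apart, 20 mm high above the point; between the ribs it is open to 6 mm above the shelf.
- bay2 (a point): a bay of the fixed blue drain rack (3 bays, 82 mm apart along rack x; any bottle in any bay, cap either way). Point: bay middle where a bottle's side rests, 18 mm above the shelf; y along the bay, x across, z up. The bottle rests on 12 mm wide ribs at y = -38 and 38, between posts 52 mm apart, 20 mm high above the point; between the ribs it is open to 6 mm above the shelf.

How it is judged (in metres and radians):
On the way, in this order (a step that is already met when the one before it is completed fails the run):
1. every bottle lies in a bay of the rack, let go (linear speed of each of bottle_green, bottle_orange, bottle_red below 0.03 m/s and contact force between the fingers and bottle_green below 0.3 N and ((x of bottle_green_mid in the frame of bay0 between -0.012 and 0.012 m and y of bottle_green_mid in the frame of bay0 between -0.03 and 0.03 m and z of bottle_green_mid in the frame of bay0 between 0.015 and 0.028 m and angle between the z axis of bottle_green and the y axis of bay0, either way round below 0.15 rad) or (x of bottle_green_mid in the frame of bay1 between -0.012 and 0.012 m and y of bottle_green_mid in the frame of bay1 between -0.03 and 0.03 m and z of bottle_green_mid in the frame of bay1 between 0.015 and 0.028 m and angle between the z axis of bottle_green and the y axis of bay1, either way round below 0.15 rad) or (x of bottle_green_mid in the frame of bay2 between -0.012 and 0.012 m and y of bottle_green_mid in the frame of bay2 between -0.03 and 0.03 m and z of bottle_green_mid in the frame of bay2 between 0.015 and 0.028 m and angle between the z axis of bottle_green and the y axis of bay2, either way round below 0.15 rad)) and contact force between the fingers and bottle_orange below 0.3 N and ((x of bottle_orange_mid in the frame of bay0 between -0.012 and 0.012 m and y of bottle_orange_mid in the frame of bay0 between -0.03 and 0.03 m and z of bottle_orange_mid in the frame of bay0 between 0.015 and 0.028 m and angle between the z axis of bottle_orange and the y axis of bay0, either way round below 0.15 rad) or (x of bottle_orange_mid in the frame of bay1 between -0.012 and 0.012 m and y of bottle_orange_mid in the frame of bay1 between -0.03 and 0.03 m and z of bottle_orange_mid in the frame of bay1 between 0.015 and 0.028 m and angle between the z axis of bottle_orange and the y axis of bay1, either way round below 0.15 rad) or (x of bottle_orange_mid in the frame of bay2 between -0.012 and 0.012 m and y of bottle_orange_mid in the frame of bay2 between -0.03 and 0.03 m and z of bottle_orange_mid in the frame of bay2 between 0.015 and 0.028 m and angle between the z axis of bottle_orange and the y axis of bay2, either way round below 0.15 rad)) and contact force between the fingers and bottle_red below 0.3 N and ((x of bottle_red_mid in the frame of bay0 between -0.012 and 0.012 m and y of bottle_red_mid in the frame of bay0 between -0.03 and 0.03 m and z of bottle_red_mid in the frame of bay0 between 0.015 and 0.028 m and angle between the z axis of bottle_red and the y axis of bay0, either way round below 0.15 rad) or (x of bottle_red_mid in the frame of bay1 between -0.012 and 0.012 m and y of bottle_red_mid in the frame of bay1 between -0.03 and 0.03 m and z of bottle_red_mid in the frame of bay1 between 0.015 and 0.028 m and angle between the z axis of bottle_red and the y axis of bay1, either way round below 0.15 rad) or (x of bottle_red_mid in the frame of bay2 between -0.012 and 0.012 m and y of bottle_red_mid in the frame of bay2 between -0.03 and 0.03 m and z of bottle_red_mid in the frame of bay2 between 0.015 and 0.028 m and angle between the z axis of bottle_red and the y axis of bay2, either way round below 0.15 rad))), for 0.2 s.
2. the nozzle cap is pushed down (value of joint nozzle above 0.007 m), for 0.05 s.
3. the nozzle cap has sprung back up (value of joint nozzle below 0.002 m), for 0.1 s.
4. the held wand shines steadily down on the yellow check disc from 30 to 95 mm for 2.7 s (horizontal distance between lamp and disc_yellow below 0.02 m and z of lamp in the frame of disc_yellow between 0.03 and 0.095 m and angle between wand's own z axis and vertical below 0.2 rad and linear speed of wand below 0.04 m/s and contact force between the fingers and wand above 0.5 N), for 2.7 s.
5. the held wand shines steadily down on the white check disc from 30 to 95 mm for 2.7 s (horizontal distance between lamp and disc_white below 0.02 m and z of lamp in the frame of disc_white between 0.03 and 0.095 m and angle between wand's own z axis and vertical below 0.2 rad and linear speed of wand below 0.04 m/s and contact force between the fingers and wand above 0.5 N), for 2.7 s.
At the end, for the whole second after the job is handed in: Every bottle lies in a bay: middle within 12 mm across, 30 mm along, 6 mm in height, axis within 0.15 rad; released and still. Wand home on its rest, still: within 15 mm, 0.12 rad of level, 0.15 rad in heading, head as at the start. Nozzle cap up (all of step 1 and distance between wand and rest_seat below 0.015 m and angle between wand's own z axis and vertical below 0.12 rad and angle between the x axis of wand and the x axis of rest_seat, either way round below 0.15 rad and x of lamp in the frame of rest_seat above 0.08 m and linear speed of wand below 0.02 m/s and value of joint nozzle below 0.002 m); the robot touches nothing.
It fails at once if the canister is moved more than 40 mm (distance of canister from where it was at the start of the episode above 0.04 m).
It fails at once if the measuring cup is moved more than 40 mm (distance of measuring_cup from where it was at the start of the episode above 0.04 m).
It fails at once if the chew bone is moved more than 40 mm (distance of chew_bone from where it was at the start of the episode above 0.04 m).
It fails at once if the comb is moved more than 40 mm (distance of comb from where it was at the start of the episode above 0.04 m).
Of bottle_green, bottle_orange, bottle_red only 2 to 3 are there at a start; the rules pass over those that are not, and their reading is None.
At some moment in a run one of bottle_green, bottle_orange, bottle_red may be knocked a few centimetres aside while the robot is not near it.
It also fails if it takes over 210 s, if anything falls off the work surface, if the arm or the gripper's body presses on something with over 40 N, if the wrist force passes 120 N, or if a joint passes its speed limit or range.

## Working session

There is one attempt and no reset: what is moved stays moved. The work goes in short steps, Python scripts to look and compute and a shell command to move; the robot and the scene stay as the last step left them, time stands still between calls to the robot, and variables do not carry over. Pictures are saved under pics/ and viewed, at most 17 in all, crops included, and the job is handed in when it is done.

```bash
ls; mkdir -p pics; python3 - <<'E'
from workcell import env, imaging, job
import cv2
for n in("scene","top"):
    cv2.imwrite(f"pics/{n}0.png",imaging.camera(n)[:,:,::-1]); print(n,imaging.camera_model(n))
print(env.observe(),env.pinch_z)
E
```

```text
pics
scene {'fx': 462.05914433098405, 'fy': 462.05914433098405, 'cx': 284.29542165713275, 'cy': 213.90466741289316, 'k1': 0.01240851106537486, 'rvec': array([ 1.02515805,  2.41398209, -1.01683374]), 'tvec': array([ 0.45027935, -0.17938318,  1.6480591 ])}
top {'fx': 547.0534657934542, 'fy': 547.0534657934542, 'cx': 287.09464694263414, 'cy': 212.58109518435487, 'k1': 0.012121542573309281, 'rvec': array([ 2.10569866, -2.16455925,  0.17829104]), 'tvec': array([-0.03581962,  0.62340963,  1.38346574])}
{'clock': 0.1, 'qpos': array([-6.80691709e+01,  1.49337236e+01, -7.97880091e+00,  6.71916503e+01,
       -2.89811602e-04,  9.00005431e+01]), 'qd': array([-0.02928143, -0.09249472,  0.1743841 , -0.08046582, -0.03877531,
       -0.01301159]), 'joint_torque': array([ 1.48895915e-04, -4.06508338e+01,  2.54527581e+01,  1.01447589e-02,
       -3.06714901e-05,  4.37788499e-07]), 'position': array([ 0.19584488, -0.48642734,  0.23052924]), 'eef_rot': array([-1.79895825e+02,  2.90798524e-04,  2.19302865e+01]), 'ft_force': array([ 0.18059602, -1.08868572, -0.38599249]), 'wrist_torque': array([ 0.02594442,  0.03981921, -0.01326154]), 'gripper_force': 0.0, 'gripper_width': 0.08526885498951976} -0.0187
```

View pics/scene0.png

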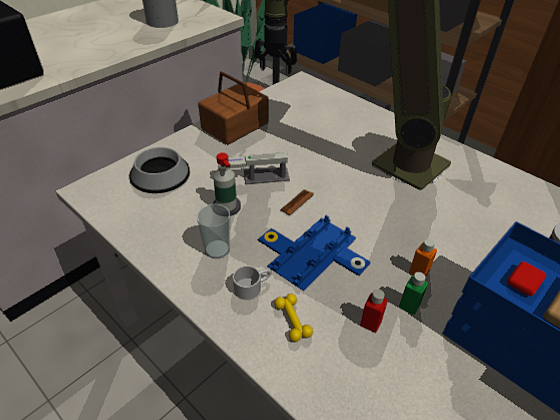

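View pics/top0.png

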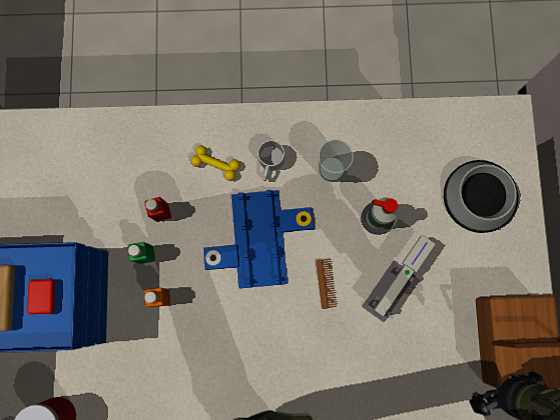

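The scene shows three bottles at the +y side: red (375,312), green (414,294) and orange (424,260). The rack is in the middle at (315,250), the mister at (225,190), and the wand on its rest at (265,165). In the top view they are at red (155,208), green (140,252), orange (155,297), rack (260,240), nozzle (390,205) and wand (400,278).

```bash
cat > h.py <<'E'
import numpy as np, cv2
from scipy.optimize import least_squares
from workcell import env, imaging
def cam(n):
    m=imaging.camera_model(n); return m,cv2.Rodrigues(m["rvec"])[0],np.array(m["tvec"])
def proj(n,P):
    m,R,t=cam(n); P=np.atleast_2d(P)@R.T+t; s=P[:,:2]/P[:,2:]; s=s*(1+m["k1"]*(s**2).sum(1,keepdims=True))
    return s*[m["fx"],m["fy"]]+[m["cx"],m["cy"]]
def onz(n,uv,z):
    "world point of a pixel on the height z"
    m,R,t=cam(n); d=(np.array(uv,float)-[m["cx"],m["cy"]])/[m["fx"],m["fy"]]; s=d.copy()
    for _ in range(9): s=d/(1+m["k1"]*(s@s))
    r=R.T@np.array([*s,1]); c=-R.T@t
    return c+r*(z-c[2])/r[2]
def tri(a,b):
    "a = scene pixel, b = top pixel"
    f=lambda X:np.r_[proj("scene",X)[0]-a,proj("top",X)[0]-b]
    r=least_squares(f,onz("top",b,.05)); return r.x,np.abs(r.fun).max()
def crop(n,f,x0,y0,x1,y1,k):
    im=imaging.camera(n)[y0:y1,x0:x1,::-1]; im=cv2.resize(im,None,fx=k,fy=k,interpolation=cv2.INTER_CUBIC); cv2.imwrite(f"pics/{f}.png",im)
def need(p,rpy=None):
    "shift (units of 15 cm) and turn (units of 45 deg) from the present TCP pose, tool axes"
    from scipy.spatial.transform import Rotation as Ro
    s=env.observe(); R=Ro.from_euler("xyz",s["eef_rot"],degrees=True)
    print("shift",np.round(R.inv().apply(np.array(p)-s["position"])/.15,3),"turn",0 if rpy is None else np.round((R.inv()*Ro.from_euler("xyz",rpy,degrees=True)).as_rotvec()/(np.pi/4),3))
E
python3 - <<'E'
from h import *
crop("top","t1",100,130,360,320,3)
crop("top","t2",340,180,460,330,4)
crop("scene","s1",200,140,440,340,3.3)
E
```

```text
(no output)
```

View pics/t1.png

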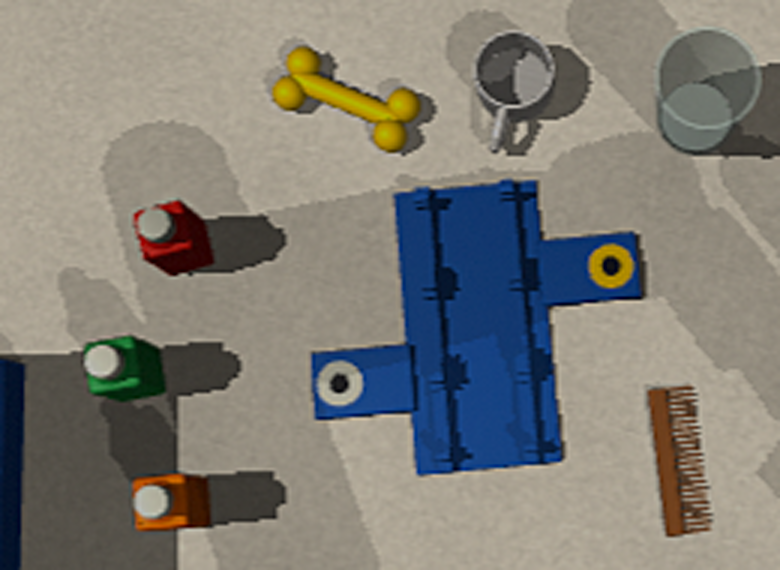

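View pics/t2.png

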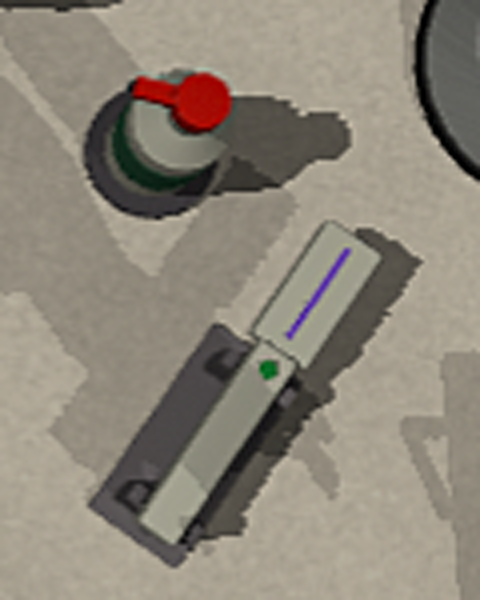

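View pics/s1.png

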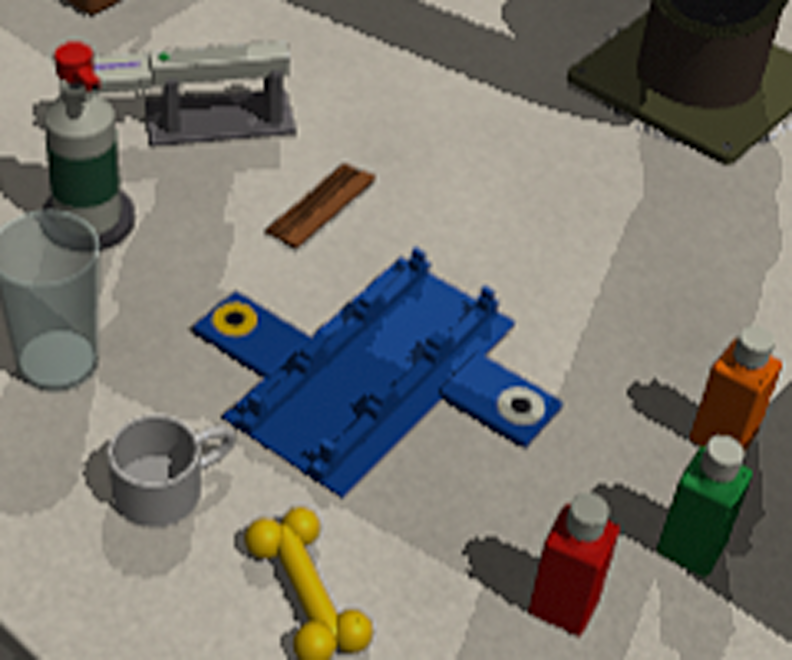

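The crops give these pixels. In t1 the cap tops are red (155,224), green (102,361) and orange (152,501), with yellow disc (612,266) and white disc (340,384). In s1 they are (589,508), (724,452), (756,344), (235,319) and (521,405). The nozzle is at t2 (202,101) and s1 (74,53).

```bash
cat > fit.py <<'E'
from h import *
from scipy.optimize import minimize
HUE=dict(red=(0,4),orange=(8,17),green=(50,80))
def mask(n,c,im,seed,r=45):
    hsv=cv2.cvtColor(im,cv2.COLOR_RGB2HSV); h,s,v=cv2.split(hsv); lo,hi=HUE[c]
    m=(((h>=lo)&(h<=hi))|((c=="red")&(h>=176)))&(s>130)&(v>35)
    w=np.zeros_like(m); x,y=map(int,seed); w[max(0,y-r):y+r,max(0,x-r):x+r]=1
    m=(m&w).astype(np.uint8); k,l,st,_=cv2.connectedComponentsWithStats(m)
    return (l==1+np.argmax(st[1:,4])).astype(np.uint8)
def model(n,x,y,yaw,K=4):
    c,s=np.cos(yaw),np.sin(yaw); P=[]
    a=.022; q=.005; b=[(sx*(a-dx),sy*(a-dy)) for sx in(-1,1) for sy in(-1,1) for dx,dy in((q,0),(0,q),(q*.29,q*.29))]
    P=np.array([(x+c*u-s*v,y+s*u+c*v,z) for u,v in b for z in(0,.095)])
    C=np.array([(x+.014*np.cos(t),y+.014*np.sin(t),z) for t in np.linspace(0,6.28,16) for z in(.095,.125)])
    m=np.zeros((420*K,560*K),np.uint8)
    for Q,v in((P,1),(C,0)): cv2.fillConvexPoly(m,cv2.convexHull(np.round((proj(n,Q)+.5)*K-.5).astype(np.int32)),v)
    return cv2.resize(m.astype(np.float32),(560,420),interpolation=cv2.INTER_AREA)
def bottle(c,x,y,ims=None):
    ims=ims or {n:imaging.camera(n) for n in("scene","top")}
    M={n:mask(n,c,im,proj(n,[x,y,.05])[0]) for n,im in ims.items()}
    f=lambda p:sum(np.abs(model(n,p[0]/100,p[1]/100,p[2])-M[n]).sum()/M[n].sum() for n in M)
    best=min((minimize(f,[x*100,y*100,a],method="Nelder-Mead",options=dict(initial_simplex=np.array([[x*100,y*100,a],[x*100+1,y*100,a],[x*100,y*100+1,a],[x*100,y*100,a+.3]]),xatol=.01,fatol=1e-4)) for a in(-.5,0,.5)),key=lambda r:r.fun)
    return best.x[0]/100,best.x[1]/100,(np.degrees(best.x[2])+45)%90-45,best.fun
E
python3 - <<'E'
from fit import *
cv=lambda x,y,k,ox,oy:((x+.5)/k-.5+ox,(y+.5)/k-.5+oy)
T1=lambda x,y:cv(x,y,3,100,130); T2=lambda x,y:cv(x,y,4,340,180); S=lambda x,y:cv(x,y,3.3,200,140)
for k,t,s in [("red",T1(155,224),S(589,508)),("green",T1(102,361),S(724,452)),("orange",T1(152,501),S(756,344)),("yel",T1(612,266),S(235,319)),("whi",T1(340,384),S(521,405)),("noz",T2(202,101),S(74,53)),("greenbtn",T2(268,369),S(163,57)),("strip near",T2(289,337),S(138,63)),("canister rim",T1(707,78),S(48,231)),("postcornNE",T1(515,186),S(247,402))]:
    print(k,*tri(s,t))
ims={n:imaging.camera(n) for n in("scene","top")}
for c,p in dict(red=T1(155,224),green=T1(102,361),orange=T1(152,501)).items():
    w=onz("top",p,.125); print(c,np.round(bottle(c,w[0],w[1],ims),4))
for n,p,z in [("handle rear",(140,518),.086),("handle rear",(180,545),.086),("head end",(331,221),.082),("head end",(380,256),.082),("head near",(249,330),.082),("head near",(300,366),.082),("base",(93,500),.006),("base",(178,567),.006),("base",(217,324),.006)]: print(n,onz("top",T2(*p),z))
for x,y in [(397,193),(537,182),(564,459),(418,475)]: print("rack corner",onz("top",T1(x,y),.006))
E
```

```text
red [0.64050363 0.28575196 0.122621  ] 0.06712497862088185
green [0.52767197 0.32757961 0.1213563 ] 0.11645332966571686
orange [0.41257128 0.28634524 0.11762639] 0.12250988694995613
yel [ 0.61151116 -0.09675855  0.01184174] 0.2681230512400248
whi [0.51259008 0.14737584 0.0123855 ] 0.07976798468615698
noz [ 0.60913398 -0.29541249  0.19927139] 0.03766989507062135
greenbtn [ 0.45716775 -0.34878283  0.08640373] 0.0020197521949967268
strip near [ 0.47708124 -0.36430142  0.08137829] 0.06667005158399775
canister rim [ 0.74425465 -0.17595662  0.15579473] 0.07786550249960555
postcornNE [ 0.68352571 -0.01166333  0.02885505] 0.32539648578841707
red [ 0.6415  0.287  17.1168  0.3537]
green [ 0.5271  0.3282 13.2063  1.08  ]Traceback (most recent call last):
  File "<stdin>", line 8, in <module>
  File "fit.py", line 22, in bottle
    best=min((minimize(f,[x*100,y*100,a],method="Nelder-Mead",options=dict(initial_simplex=np.array([[x*100,y*100,a],[x*100+1,y*100,a],[x*100,y*100+1,a],[x*100,y*100,a+.3]]),xatol=.01,fatol=1e-4)) for a in(-.5,0,.5)),key=lambda r:r.fun)
  File "fit.py", line 22, in <genex
[... 903 characters left out ...]
:sum(np.abs(model(n,p[0]/100,p[1]/100,p[2])-M[n]).sum()/M[n].sum() for n in M)
                          ~~~~~^^^^^^^^^^^^^^^^^^^^^^^^^^
  File "fit.py", line 16, in model
    for Q,v in((P,1),(C,0)): cv2.fillConvexPoly(m,cv2.convexHull(np.round((proj(n,Q)+.5)*K-.5).astype(np.int32)),v)
                                                                           ~~~~^^^^^
  File "h.py", line 7, in proj
    m,R,t=cam(n); P=np.atleast_2d(P)@R.T+t; s=P[:,:2]/P[:,2:]; s=s*(1+m["k1"]*(s**2).sum(1,keepdims=True))
          ~~~^^^
  File "h.py", line 5, in cam
    m=imaging.camera_model(n); return m,cv2.Rodrigues(m["rvec"])[0],np.array(m["tvec"])
ValueError: time passes only in moves, steps and waits
```

```bash
sed -i 's/^def cam(n):/import functools\n@functools.cache\ndef cam(n):/' h.py
sed -i 's/green=(50,80)/green=(45,90)/; s/(s>130)&(v>35)/(s>110)\&(v>15)/; s/r=45/r=30/' fit.py
python3 - <<'E'
from fit import *
cv=lambda x,y,k,ox,oy:((x+.5)/k-.5+ox,(y+.5)/k-.5+oy)
T1=lambda x,y:cv(x,y,3,100,130); T2=lambda x,y:cv(x,y,4,340,180); S=lambda x,y:cv(x,y,3.3,200,140)
ims={n:imaging.camera(n) for n in("scene","top")}
for c,p in dict(red=T1(155,224),green=T1(102,361),orange=T1(152,501)).items():
    w=onz("top",p,.125); print(c,np.round(bottle(c,w[0],w[1],ims),4),[mask(n,c,ims[n],proj(n,[w[0],w[1],.05])[0]).sum() for n in ims],[model(n,w[0],w[1],.2).sum() for n in ims])
for n,p,z in [("handle rear",(140,518),.086),("handle rear",(180,545),.086),("head end",(331,221),.082),("head end",(380,256),.082),("head near",(249,330),.082),("head near",(300,366),.082),("base",(93,500),.006),("base",(178,567),.006),("base",(217,324),.006)]: print(n,onz("top",T2(*p),z))
for x,y in [(397,193),(537,182),(564,459),(418,475)]: print("rack corner",onz("top",T1(x,y),.006))
E
```

```text
red [ 0.642   0.2875 16.8573  0.3207] [np.uint64(606), np.uint64(344)] [np.float32(623.5), np.float32(379.625)]
green [ 0.5277  0.3279 10.8548  0.3254] [np.uint64(587), np.uint64(339)] [np.float32(600.5), np.float32(377.4375)]
orange [0.4125 0.2862 3.748  0.4401] [np.uint64(501), np.uint64(330)] [np.float32(549.25), np.float32(342.625)]
handle rear [ 0.36733783 -0.26358796  0.086     ]
handle rear [ 0.3502268 -0.2874512  0.086    ]
head end [ 0.55003172 -0.39577877  0.082     ]
head end [ 0.52683476 -0.42529192  0.082     ]
head near [ 0.48221665 -0.33933147  0.082     ]
head near [ 0.45873561 -0.36998332  0.082     ]
base [ 0.37876202 -0.2457874   0.006     ]
base [ 0.33409788 -0.29916808  0.006     ]
base [ 0.49209327 -0.33423722  0.006     ]
rack corner [0.68528804 0.09546937 0.006     ]
rack corner [ 0.69196129 -0.03184888  0.006     ]
rack corner [ 0.44148835 -0.04947993  0.006     ]
rack corner [0.43104679 0.07966813 0.006     ]
```

```bash
cat >> h.py <<'E'
from scipy.spatial.transform import Rotation as Ro
def ori(h,d,s):
    "tool heading h, d deg below level, s = sign of tool y"
    h,d=np.radians([h,d]); z=np.array([np.cos(d)*np.cos(h),np.cos(d)*np.sin(h),-np.sin(d)]); y=s*np.array([-np.sin(h),np.cos(h),0])
    return Ro.from_matrix(np.c_[np.cross(y,z),y,z])
def chain(*ws):
    "ws: (grasp or TCP point, rotation, use_grasp_point); prints what each takes from the pose before it and from the present one"
    s=env.observe(); p0=p=s["position"]; R0=R=Ro.from_euler("xyz",s["eef_rot"],degrees=True)
    for x,r,g in ws:
        x=np.array(x,float)-(r.apply([0,0,env.pinch_z]) if g else 0)
        f=lambda p,R:(np.round((R.inv()*r).as_rotvec()/(np.pi/4),3).tolist(),np.round(R.inv().apply(x-p)/.15,3).tolist())
        print("step",f(p,R),"| now",f(p0,R0)); p,R=x,r
def st():
    s=env.observe(); R=Ro.from_euler("xyz",s["eef_rot"],degrees=True); z=R.apply([0,0,1])
    print("t",round(s["clock"],2),"q",np.round(s["qpos"],1),"tcp",np.round(s["position"],4),"grasp",np.round(s["position"]+z*env.pinch_z,4),"d",round(-np.degrees(np.arcsin(z[2])),1),"ydir",np.round(R.apply([0,1,0]),3),"w",round(s["gripper_width"],4),"gf",round(s["gripper_force"],2),"F",np.round(s["ft_force"],1))
E
python3 -m creep '[[[0,0,0.5],[1,-0.68,-0.5],1],[[0,0,0.5],[1,-0.68,-0.5],1],[[0,0,0.5],[1,-0.68,-0.5],1],[[0,0,0.5],[1,-0.68,-0.5],1],[[0,0,0.5],[1,-0.68,-0.5],1]]' 30; python3 -c "
from h import *; st()"
```

```text
clock: 1.08
position: [0.2976, -0.3363, 0.3067]
eef_rot: [179.9, -0.0, -0.4]
ft_force: [-0.8, 0.1, -0.2]
gripper_width: 0.0855
gripper_force: 0.0
t 1.07 q [-48.5   6.   -8.   76.   -0.  132. ] tcp [ 0.2976 -0.3363  0.3067] grasp [ 0.2976 -0.3362  0.3254] d 89.9 ydir [-0.008 -1.     0.001] w 0.0855 gf 0.0 F [-0.8  0.1 -0.2]
```

```bash
python3 -c "
from h import *
chain(((.40,-.2,.3),ori(-136,90,1),0),((.40,-.06,.3),ori(-92,90,1),0),((.40,.08,.3),ori(-48,90,1),0),((.38,.20,.3),ori(-4,90,1),0),((.34,.25,.27),ori(3.7,55,1),0),((.315,.28,.11),ori(3.7,20,1),1),((.4125,.2862,.06),ori(3.7,20,1),1))"
```

```text
step ([0.002, 0.0, -0.988], [0.676, -0.914, 0.044]) | now ([0.002, 0.0, -0.988], [0.676, -0.914, 0.044])
step ([-0.0, 0.0, -0.978], [0.648, -0.671, -0.0]) | now ([0.002, 0.001, -1.965], [0.668, -1.847, 0.042])
step ([-0.0, 0.0, -0.978], [0.933, -0.033, -0.0]) | now ([0.002, 0.002, -2.943], [0.661, -2.78, 0.041])
step ([-0.0, 0.0, -0.978], [0.684, 0.436, -0.0]) | now ([0.001, 0.003, -3.921], [0.522, -3.579, 0.04])
step ([-0.052, -0.777, -0.166], [0.289, 0.314, 0.2]) | now ([1.176, -0.045, 3.732], [0.252, -3.911, 0.239])
step ([0.0, -0.778, 0.0], [0.666, 0.21, 0.888]) | now ([2.25, -0.084, 3.215], [0.2, -4.119, 1.348])
step ([0.0, 0.0, 0.0], [0.09, -0.001, 0.726]) | now ([2.25, -0.084, 3.215], [0.85, -4.166, 1.682])
```

```bash

python3 -m creep '[[[0,0,-0.98],[0.68,-0.91,0.04],1],[[0,0,-0.98],[0.68,-0.91,0.04],1],[[0,0,-0.98],[0.68,-0.91,0.04],1],[[0,0,-0.98],[0.68,-0.91,0.04],1],[[0,0,-0.98],[0.68,-0.91,0.04],1],[[0,0,-0.98],[0.68,-0.91,0.04],1],[[0,0,-0.98],[0.68,-0.91,0.04],1]]' | head -3
python3 -m creep '[[[0,0,-0.98],[0.65,-0.67,0],1],[[0,0,-0.98],[0.65,-0.67,0],1],[[0,0,-0.98],[0.65,-0.67,0],1],[[0,0,-0.98],[0.65,-0.67,0],1],[[0,0,-0.98],[0.65,-0.67,0],1],[[0,0,-0.98],[0.65,-0.67,0],1],[[0,0,-0.98],[0.65,-0.67,0],1]]' | head -3
python3 -m creep '[[[0,0,-0.98],[0.93,-0.03,0],1],[[0,0,-0.98],[0.93,-0.03,0],1],[[0,0,-0.98],[0.93,-0.03,0],1],[[0,0,-0.98],[0.93,-0.03,0],1],[[0,0,-0.98],[0.93,-0.03,0],1],[[0,0,-0.98],[0.93,-0.03,0],1],[[0,0,-0.98],[0.93,-0.03,0],1]]' | head -3
python3 -m creep '[[[0,0,-0.98],[0.68,0.44,0],1],[[0,0,-0.98],[0.68,0.44,0],1],[[0,0,-0.98],[0.68,0.44,0],1],[[0,0,-0.98],[0.68,0.44,0],1],[[0,0,-0.98],[0.68,0.44,0],1],[[0,0,-0.98],[0.68,0.44,0],1],[[0,0,-0.98],[0.68,0.44,0],1]]' | head -3
python3 -c "
from h import *
st();chain(((.34,.25,.27),ori(3.7,55,1),0),((.315,.28,.11),ori(3.7,20,1),1),((.4125,.2862,.06),ori(3.7,20,1),1))"
```

```text
clock: 1.95
position: [0.4, -0.2017, 0.3001]
eef_rot: [-180.0, 0.0, 43.3]
clock: 2.82
position: [0.4019, -0.0613, 0.3003]
eef_rot: [-180.0, 0.0, 87.5]
clock: 3.7
position: [0.4032, 0.0783, 0.3003]
eef_rot: [-180.0, -0.0, 131.6]
clock: 4.58
position: [0.3847, 0.1984, 0.3003]
eef_rot: [180.0, 0.0, 175.7]
t 4.58 q [ 27.3   4.5 -10.6  74.9   0.   31.6] tcp [0.3847 0.1984 0.3003] grasp [0.3847 0.1984 0.319 ] d 90.0 ydir [0.075 0.997 0.   ] w 0.0853 gf 0.0 F [0.6 0.2 0.4]
step ([-0.054, -0.776, -0.172], [0.323, 0.32, 0.202]) | now ([-0.054, -0.776, -0.172], [0.323, 0.32, 0.202])
step ([0.0, -0.778, 0.0], [0.666, 0.21, 0.888]) | now ([-0.109, -1.553, -0.155], [0.388, 0.523, 1.312])
step ([0.0, 0.0, 0.0], [0.09, -0.001, 0.726]) | now ([-0.109, -1.553, -0.155], [-0.257, 0.614, 1.645])
```

```bash

python3 -m creep '[[[-0.05,-0.78,-0.17],[0.32,0.32,0.2],1],[[-0.05,-0.78,-0.17],[0.32,0.32,0.2],1],[[-0.05,-0.78,-0.17],[0.32,0.32,0.2],1],[[-0.05,-0.78,-0.17],[0.32,0.32,0.2],1],[[-0.05,-0.78,-0.17],[0.32,0.32,0.2],1],[[-0.05,-0.78,-0.17],[0.32,0.32,0.2],1]]' | head -3
python3 -c "
from h import *
st()"
python3 -m creep '[[[0,-0.78,0],[0.67,0.21,0.89],1],[[0,-0.78,0],[0.67,0.21,0.89],1],[[0,-0.78,0],[0.67,0.21,0.89],1],[[0,-0.78,0],[0.67,0.21,0.89],1],[[0,-0.78,0],[0.67,0.21,0.89],1],[[0,-0.78,0],[0.67,0.21,0.89],1],[[0,-0.78,0],[0.67,0.21,0.89],1],[[0,-0.78,0],[0.67,0.21,0.89],1]]' | head -3
python3 -c "
from h import *
st();chain(((.315,.28,.11),ori(3.7,20,1),1),((.4125,.2862,.06),ori(3.7,20,1),1))"
```

```text
clock: 5.32
position: [0.3408, 0.2506, 0.2711]
eef_rot: [-179.9, 35.1, -176.3]
t 5.33 q [ 56.8 -13.3 -41.   39.5 -27.5  47.5] tcp [0.3408 0.2506 0.2711] grasp [0.33   0.25   0.2864] d 54.9 ydir [-0.063  0.998 -0.001] w 0.0854 gf 0.0 F [ 0.1 -0.4 -0.4]
clock: 6.32
position: [0.3212, 0.293, 0.1101]
eef_rot: [-179.2, 70.0, -176.9]
t 6.33 q [ 85.9  26.5 -73.4 -27.  -69.   71.5] tcp [0.3212 0.293  0.1101] grasp [0.3036 0.2923 0.1165] d 20.0 ydir [-0.041  0.999 -0.005] w 0.0852 gf 0.0 F [ 0.3 -0.3  0. ]
step ([-0.03, -0.0, -0.004], [0.016, -0.082, 0.083]) | now ([-0.03, -0.0, -0.004], [0.016, -0.082, 0.083])
step ([0.0, 0.0, 0.0], [0.09, -0.001, 0.726]) | now ([-0.03, -0.0, -0.004], [0.106, -0.066, 0.809])
```

```bash

python3 -m creep '[[[-0.03,0,0],[0.1,-0.065,0.2],1],[[-0.03,0,0],[0.1,-0.065,0.2],1],[[-0.03,0,0],[0.105,-0.065,0.5],1],[[-0.03,0,0],[0.105,-0.065,0.7],1],[[-0.03,0,0],[0.105,-0.065,0.81],1],[[-0.03,0,0],[0.105,-0.065,0.81],1],[[-0.03,0,0],[0.105,-0.065,0.81],1]]'
python3 -c "
from fit import *
st();chain(((.4125,.2862,.06),ori(3.7,20,1),1))
crop('scene','s2',340,140,500,340,3)"
```

```text
clock: 7.2
position: [0.432, 0.3297, 0.0595]
eef_rot: [-176.8, 68.6, -176.0]
ft_force: [0.5, -0.3, -0.2]
gripper_width: 0.0851
gripper_force: 0.0
t 7.2 q [ 67.8  42.7 -73.5 -70.8 -59.2  39.8] tcp [0.432  0.3297 0.0595] grasp [0.4146 0.3296 0.0663] d 21.4 ydir [-0.017  1.    -0.02 ] w 0.0851 gf 0.0 F [ 0.5 -0.3 -0.2]
step ([-0.066, -0.032, 0.003], [0.048, -0.281, -0.0]) | now ([-0.066, -0.032, 0.003], [0.048, -0.281, -0.0])
```

View pics/s2.png

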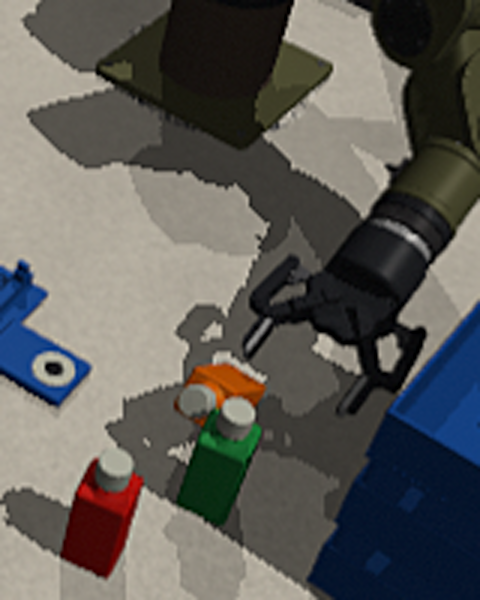

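The orange bottle has been tipped over: it lies near the green one, cap at s2 (197,400) and body at (235,385). A joint limit pushed the approach sideways. Lying down, it can be picked up from above. I'll move up and look.

```bash

python3 -m creep '[[[0,0,0],[-0.5,0,-0.1],1],[[0,0.3,0],[-1,0,-0.3],1],[[0,0.6,0],[-1,0,-0.6],1],[[0,0.8,0],[-1,0,-0.6],1],[[0,0.8,0],[-1,0,-0.6],1],[[0,0.8,0],[-1,0,-0.6],1],[[0,0.8,0],[-1,0,-0.6],1],[[0,0.8,0],[-1,0,-0.6],1]]'
python3 -c "
from fit import *
st()
a=imaging.camera('top')[180:320,110:250,::-1];b=imaging.camera('scene')[200:340,350:490,::-1]
cv2.imwrite('pics/ts3.png',cv2.resize(np.hstack([a,b]),None,fx=2.8,fy=2.8,interpolation=cv2.INTER_CUBIC))"
```

```text
clock: 8.25
position: [0.4043, 0.3345, 0.236]
eef_rot: [-179.0, 32.9, -178.5]
ft_force: [-0.6, 0.9, 0.2]
gripper_width: 0.0856
gripper_force: 0.0
t 8.25 q [ 55.5   1.3 -32.9  35.9 -26.7  49.6] tcp [0.4043 0.3345 0.236 ] grasp [0.3942 0.3346 0.2517] d 57.1 ydir [-0.016  1.    -0.015] w 0.0856 gf 0.0 F [-0.6  0.9  0.2]
```

View pics/ts3.png

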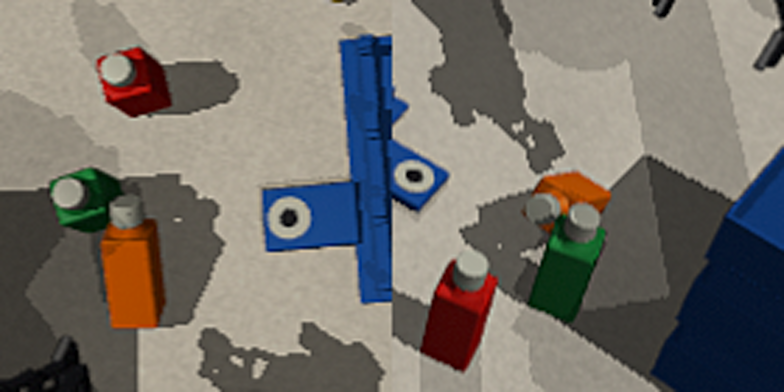

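```bash
cat >> fit.py <<'E'
def lmodel(n,x,y,yaw,zb=0,K=4):
    "lying bottle: x,y = body middle, yaw = direction foot->cap"
    c,s=np.cos(yaw),np.sin(yaw); a,q=.022,.005
    b=[(sx*(a-dx),sy*(a-dy)) for sx in(-1,1) for sy in(-1,1) for dx,dy in((q,0),(0,q),(q*.29,q*.29))]
    P=np.array([(x+c*u-s*v,y+s*u+c*v,w+a+zb) for v,w in b for u in(-.0475,.0475)])
    C=np.array([(x+c*u-s*.014*np.cos(t),y+s*u+c*.014*np.cos(t),a+zb+.014*np.sin(t)) for t in np.linspace(0,6.28,16) for u in(.0475,.0775)])
    m=np.zeros((420*K,560*K),np.uint8)
    for Q,v in((P,1),(C,0))if n=="scene" else((C,0),(P,1)): cv2.fillConvexPoly(m,cv2.convexHull(np.round((proj(n,Q)+.5)*K-.5).astype(np.int32)),v)
    return cv2.resize(m.astype(np.float32),(560,420),interpolation=cv2.INTER_AREA)
def lying(c,x,y,deg,views=("top",),zb=0):
    M={n:mask(n,c,imaging.camera(n),proj(n,[x,y,.03])[0],45) for n in views}
    f=lambda p:sum(np.abs(lmodel(n,p[0]/100,p[1]/100,p[2],zb)-M[n]).sum()/M[n].sum() for n in M)
    p=np.array([x*100,y*100,np.radians(deg)]); r=minimize(f,p,method="Nelder-Mead",options=dict(initial_simplex=np.array([p,p+[1,0,0],p+[0,1,0],p+[0,0,.2]])))
    return r.x[0]/100,r.x[1]/100,np.degrees(r.x[2]),r.fun
E
python3 -c "
from fit import *
w=onz('top',(156.8,276.4),.03); o=lying('orange',w[0],w[1],0); print(w,np.round(o,4))
print('green',np.round(bottle('green',.53,.325),4)); print('red',np.round(bottle('red',.642,.2875),4))
x,y,h=o[:3]
chain(((x,y,.20),ori(h,70,1),1),((x,y,.2),ori(h,90,1),1),((x,y,.03),ori(h,90,1),1))
"
```

```text
[0.46632356 0.29172385 0.03      ] [0.4625 0.2924 6.0839 0.091 ]
green [ 0.5313  0.3276 15.0804  0.6138]
red [ 0.6415  0.2871 17.1318  0.3094]
step ([-0.076, 0.277, -0.087], [-0.202, -0.265, 0.505]) | now ([-0.076, 0.277, -0.087], [-0.202, -0.265, 0.505])
step ([0.0, 0.444, 0.0], [0.043, 0.0, -0.008]) | now ([-0.06, 0.721, -0.1], [-0.162, -0.269, 0.489])
step ([0.0, 0.0, 0.0], [0.0, 0.0, 1.133]) | now ([-0.06, 0.721, -0.1], [0.447, -0.243, 1.444])
```

```bash

python3 -c "
from h import *
h=6.1;p=np.array([.4625,.2924])-.015*np.array([np.cos(np.radians(h)),np.sin(np.radians(h))])
chain(((*p,.2),ori(h,90,1),1),((*p,.03),ori(h,90,1),1))"
python3 -m creep '[[[-0.06,0.72,-0.1],[-0.23,-0.255,0.43],1],[[-0.06,0.72,-0.1],[-0.23,-0.255,0.43],1],[[-0.06,0.72,-0.1],[-0.23,-0.255,0.43],1],[[-0.06,0.72,-0.1],[-0.23,-0.255,0.43],1],[[-0.06,0.72,-0.1],[-0.23,-0.255,0.43],1],[[-0.06,0.72,-0.1],[-0.23,-0.255,0.43],1],[[-0.06,0.72,-0.1],[-0.23,-0.255,0.43],1]]' | tail -6
python3 -c "
from h import *
h=6.1;p=np.array([.4625,.2924])-.015*np.array([np.cos(np.radians(h)),np.sin(np.radians(h))])
st();chain(((*p,.2),ori(h,90,1),1),((*p,.03),ori(h,90,1),1))"
```

```text
step ([-0.06, 0.721, -0.1], [-0.078, -0.277, 0.436]) | now ([-0.06, 0.721, -0.1], [-0.078, -0.277, 0.436])
step ([0.0, 0.0, 0.0], [0.0, 0.0, 1.133]) | now ([-0.06, 0.721, -0.1], [0.531, -0.251, 1.391])
clock: 9.48
position: [0.4661, 0.2958, 0.1965]
eef_rot: [179.9, 0.2, -173.9]
ft_force: [0.1, 0.6, 0.6]
gripper_width: 0.0853
gripper_force: 0.0
t 9.47 q [32.4 18.3 -8.4 63.1  0.  26.3] tcp [0.4661 0.2958 0.1965] grasp [0.466  0.2957 0.2152] d 89.7 ydir [-0.107  0.994  0.003] w 0.0853 gf 0.0 F [0.1 0.6 0.6]
step ([0.003, 0.005, 0.001], [0.126, -0.02, 0.101]) | now ([0.003, 0.005, 0.001], [0.126, -0.02, 0.101])
step ([0.0, 0.0, 0.0], [0.0, 0.0, 1.133]) | now ([0.003, 0.005, 0.001], [0.13, -0.023, 1.234])
```

```bash

python3 -m creep '[[[0,0,0],[0.13,-0.02,0.3],1],[[0,0,0],[0.13,-0.02,0.7],1],[[0,0,0],[0.13,-0.02,0.8],1],[[0,0,0],[0.13,-0.02,0.8],1]]' 40| head -2
python3 -m creep '[[[0,0,0],[0,0,0.2],1],[[0,0,0],[0,0,0.43],1],[[0,0,0],[0,0,0.43],1],[[0,0,0],[0,0,0.43],-1],[[0,0,0],[0,0,0.43],-1],[[0,0,0],[0,0,0.43],-1],[[0,0,0],[0,0,0.43],-1],[[0,0,0],[0,0,0.43],-1],[[0,0,0],[0,0,0.43],-1],[[0,0,0],[0,0,0.43],-1]]' 40
python3 -m creep '[[[0,0,0],[0,0,-0.3],-1],[[0,0,0],[0,0,-0.7],-1],[[0,0,0],[0,0,-1],-1],[[0,0,0],[0,0,-1],-1],[[0,0,0],[0,0,-1],-1]]'
python3 -c "
from h import *
st()
x=np.array([.9978,.0663]);c=np.array([.562,.0248]);yy=np.array([-.0663,.9978])
p=c-.082*x-.015*yy
chain(((.46,.16,.2),ori(50,90,1),1),((*p,.2),ori(93.8,90,1),1),((*p,.05),ori(93.8,90,1),1))"
```

```text
clock: 9.98
position: [0.4483, 0.2909, 0.0761]
clock: 11.22
position: [0.4504, 0.2923, 0.0137]
eef_rot: [179.7, 0.3, -174.0]
ft_force: [-0.3, -1.1, 7.6]
gripper_width: 0.0438
gripper_force: 38.0
clock: 11.85
position: [0.4482, 0.2905, 0.1614]
eef_rot: [179.8, 0.1, -174.0]
ft_force: [-0.7, -1.4, -1.2]
gripper_width: 0.0442
gripper_force: 38.7
t 11.85 q [ 32.9  17.9 -14.5  57.5   0.1  26.9] tcp [0.4482 0.2905 0.1614] grasp [0.4482 0.2905 0.1801] d 89.8 ydir [-0.105  0.994  0.003] w 0.0442 gf 38.69 F [-0.7 -1.4 -1.2]
step ([0.002, 0.004, -0.977], [0.013, -0.873, -0.135]) | now ([0.002, 0.004, -0.977], [0.013, -0.873, -0.135])
step ([-0.0, 0.0, -0.973], [0.704, -0.775, -0.0]) | now ([0.0, 0.005, -1.95], [-0.018, -1.92, -0.138])
step ([0.0, 0.0, 0.0], [0.0, 0.0, 1.0]) | now ([0.0, 0.005, -1.95], [-0.016, -1.922, 0.862])
```

```bash

python3 -m creep '[[[0,0,-0.25],[0,-0.2,-0.13],-1],[[0,0,-0.5],[0,-0.5,-0.13],-1],[[0,0,-0.98],[0.01,-0.87,-0.13],-1],[[0,0,-0.98],[0.01,-0.87,-0.13],-1],[[0,0,-0.98],[0.01,-0.87,-0.13],-1],[[0,0,-0.98],[0.01,-0.87,-0.13],-1],[[0,0,-0.98],[0.01,-0.87,-0.13],-1]]'|head -2
python3 -m creep '[[[0,0,-0.97],[0.7,-0.77,0],-1],[[0,0,-0.97],[0.7,-0.77,0],-1],[[0,0,-0.97],[0.7,-0.77,0],-1],[[0,0,-0.97],[0.7,-0.77,0],-1],[[0,0,-0.97],[0.7,-0.77,0],-1],[[0,0,-0.97],[0.7,-0.77,0],-1],[[0,0,-0.97],[0.7,-0.77,0],-1],[[0,0,-0.97],[0.7,-0.77,0],-1]]'|head -2
python3 -c "
from fit import *
st()
x=np.array([.9978,.0663]);c=np.array([.562,.0248]);yy=np.array([-.0663,.9978])
p=c-.082*x-.015*yy
chain(((*p,.1),ori(93.8,90,1),1),((*p,.051),ori(93.8,90,1),1))
print(lying('orange',.4805,.02,93.8,zb=.168), bottle('green',.53,.325),bottle('red',.642,.2875))
crop('top','t4',110,130,370,320,3)"
```

```text
clock: 12.72
position: [0.4605, 0.1613, 0.1802]
clock: 13.72
position: [0.4821, 0.0064, 0.1803]
t 13.72 q [  0.7  12.3 -19.3  58.2   0.1 -93.1] tcp [0.4821 0.0064 0.1803] grasp [0.4821 0.0063 0.199 ] d 89.8 ydir [-0.998 -0.066 -0.002] w 0.0442 gf 38.84 F [-0.2  0.3 -0.8]
step ([-0.003, 0.003, -0.001], [0.015, 0.009, 0.66]) | now ([-0.003, 0.003, -0.001], [0.015, 0.009, 0.66])
step ([0.0, 0.0, 0.0], [0.0, 0.0, 0.327]) | now ([-0.003, 0.003, -0.001], [0.015, 0.009, 0.986])Traceback (most recent call last):
  File "<string>", line 7, in <module>
    print(lying('orange',.4805,.02,93.8,zb=.168), bottle('green',.53,.325),bottle('red',.642,.2875))
          ~~~~~^^^^^^^^^^^^^^^^^^^^^^^^^^^^^^^^^
  File "fit.py", line 34, in lying
    M={n:mask(n,c,imaging.camera(n),proj(n,[x,y,.03])[0],45) for n in views}
         ~~~~^^^^^^^^^^^^^^^^^^^^^^^^^^^^^^^^^^^^^^^^^^^^^^^
  File "fit.py", line 9, in mask
    return (l==1+np.argmax(st[1:,4])).astype(np.uint8)
                 ~~~~~~~~~^^^^^^^^^^
    return _wrapfunc(a, 'argmax', axis=axis, out=out, **kwds)
    return bound(*args, **kwds)
ValueError: attempt to get argmax of an empty sequence
```

```bash

python3 -m creep '[[[0,0,0],[0.01,0.01,0.4],-1],[[0,0,0],[0.015,0.01,0.65],-1],[[0,0,0],[0.015,0.01,0.85],-1],[[0,0,0],[0.015,0.01,0.97],-1],[[0,0,0],[0.015,0.01,0.985],-1],[[0,0,0],[0.015,0.01,0.985],-1]]'
python3 -m creep '[[[0,0,0],[0,0,0],0.4],[[0,0,0],[0,0,0],0.4],[[0,0,0],[0,0,0],0.4],[[0,0,0],[0,0,0],0.4],[[0,0,0],[0,0,-0.3],0.4],[[0,0,0],[0,0,-0.7],0.4],[[0,0,0],[0,0,-1],0.4],[[0,0,0],[0,0.2,-1],0.4],[[0,0,0],[0,0.7,-1],0.4],[[0,0,0],[0,0.7,-1],0.4],[[0,0,0],[0,0.7,-1],0.4]]'
python3 -c "
from fit import *
st(); crop('scene','s4',260,190,450,340,4)
print(bottle('green',.53,.325),bottle('red',.642,.2875))"
```

```text
clock: 14.52
position: [0.4815, 0.0042, 0.033]
eef_rot: [-179.8, 0.1, -86.2]
ft_force: [0.5, -0.4, -0.7]
gripper_width: 0.0439
gripper_force: 38.8
clock: 15.9
position: [0.3757, -0.0033, 0.1826]
eef_rot: [-179.8, 0.1, -86.2]
ft_force: [0.2, -0.3, 1.0]
gripper_width: 0.0599
gripper_force: 0.0
t 15.9 q [ -0.6   1.9 -31.4  56.5   0.2 -94.4] tcp [ 0.3757 -0.0033  0.1826] grasp [ 0.3756 -0.0033  0.2013] d 89.8 ydir [-0.998 -0.066 -0.004] w 0.0599 gf 0.0 F [ 0.2 -0.3  1. ]
(np.float64(0.5342166487120028), np.float64(0.32902803846085454), np.float64(16.904392713599478), np.float64(0.3503122142579377)) (np.float64(0.6413229908274792), np.float64(0.2869791780512989), np.float64(16.903279031622276), np.float64(0.3117669642000192))
```

View pics/s4.png

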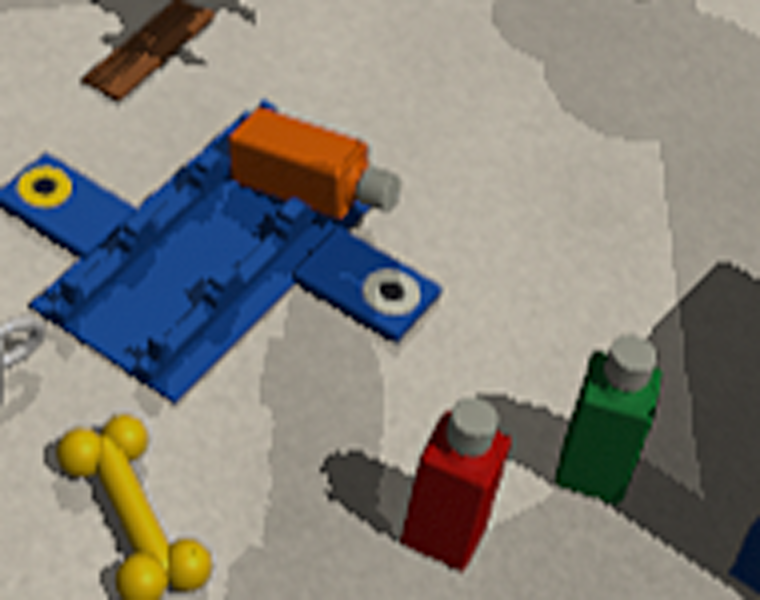

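Orange is seated in the near bay at s4 (300,165). Next comes green.

```bash

cat > pl.py <<'E'
from h import *
G=np.array([.534,.329,.06])
def back(P,h,d,b): return P-b*ori(h,d,1).apply([0,0,1])
E
python3 -c "
from pl import *
chain(((.40,.12,.24),ori(52,90,1),0),((.42,.24,.27),ori(17,90,1),0),(back(G,17,30,.09)+[0,0,.1],ori(17,60,1),1),(back(G,17,30,.09)+[0,0,.02],ori(17,30,1),1),(back(G,17,30,.09),ori(17,30,1),1))"
```

```text
step ([-0.003, 0.005, 0.929], [-0.811, -0.205, -0.381]) | now ([-0.003, 0.005, 0.929], [-0.811, -0.205, -0.381])
step ([0.0, 0.0, 0.778], [-0.712, 0.387, -0.2]) | now ([-0.002, 0.005, 1.706], [-1.6, -0.391, -0.579])
step ([-0.0, -0.667, 0.0], [-0.443, 0.345, 0.541]) | now ([0.444, -0.557, 1.665], [-2.036, -0.742, -0.035])
step ([-0.0, -0.667, 0.0], [0.204, -0.0, 0.445]) | now ([0.886, -1.115, 1.538], [-2.046, -0.785, 0.453])
step ([0.0, 0.0, 0.0], [0.115, -0.0, 0.067]) | now ([0.886, -1.115, 1.538], [-2.045, -0.784, 0.586])
```

```bash

python3 -m creep '[[[0,0,0.93],[-0.81,-0.2,-0.38],1],[[0,0,0.93],[-0.81,-0.2,-0.38],1],[[0,0,0.93],[-0.81,-0.2,-0.38],1],[[0,0,0.93],[-0.81,-0.2,-0.38],1],[[0,0,0.93],[-0.81,-0.2,-0.38],1],[[0,0,0.93],[-0.81,-0.2,-0.38],1]]'|head -2
python3 -m creep '[[[0,0,0.78],[-0.71,0.39,-0.2],1],[[0,0,0.78],[-0.71,0.39,-0.2],1],[[0,0,0.78],[-0.71,0.39,-0.2],1],[[0,0,0.78],[-0.71,0.39,-0.2],1],[[0,0,0.78],[-0.71,0.39,-0.2],1],[[0,0,0.78],[-0.71,0.39,-0.2],1]]'|head -2
python3 -m creep '[[[0,-0.67,0],[-0.44,0.35,0.54],1],[[0,-0.67,0],[-0.44,0.35,0.54],1],[[0,-0.67,0],[-0.44,0.35,0.54],1],[[0,-0.67,0],[-0.44,0.35,0.54],1],[[0,-0.67,0],[-0.44,0.35,0.54],1],[[0,-0.67,0],[-0.44,0.35,0.54],1]]'|head -2
python3 -c "
from pl import *
st();chain((back(G,17,30,.09)+[0,0,.05],ori(17,30,1),1),(back(G,17,30,.09)+[0,0,.02],ori(17,30,1),1),(back(G,17,30,.09),ori(17,30,1),1),(G,ori(17,30,1),1))"
```

```text
clock: 16.9
position: [0.3985, 0.1203, 0.2395]
clock: 17.65
position: [0.4174, 0.2395, 0.2698]
clock: 18.4
position: [0.4667, 0.3098, 0.1907]
t 18.4 q [ 40.1   2.2 -39.5  19.9 -11.4  20.4] tcp [0.4667 0.3098 0.1907] grasp [0.4577 0.3071 0.2068] d 59.6 ydir [-0.289  0.957  0.003] w 0.0855 gf 0.0 F [1.1 0.3 0.7]
step ([-0.001, -0.658, -0.005], [0.105, -0.01, 0.286]) | now ([-0.001, -0.658, -0.005], [0.105, -0.01, 0.286])
step ([0.0, 0.0, 0.0], [0.173, -0.0, 0.1]) | now ([-0.001, -0.658, -0.005], [0.206, -0.01, 0.459])
step ([0.0, 0.0, 0.0], [0.115, -0.0, 0.067]) | now ([-0.001, -0.658, -0.005], [0.274, -0.01, 0.574])
step ([0.0, 0.0, 0.0], [-0.0, 0.0, 0.6]) | now ([-0.001, -0.658, -0.005], [-0.023, -0.01, 1.096])
```

```bash

python3 -m creep '[[[0,-0.66,0],[0.1,-0.01,0.29],1],[[0,-0.66,0],[0.1,-0.01,0.29],1],[[0,-0.66,0],[0.1,-0.01,0.29],1],[[0,-0.66,0],[0.2,-0.01,0.46],1],[[0,-0.66,0],[0.2,-0.01,0.46],1],[[0,-0.66,0],[0.2,-0.01,0.46],1],[[0,-0.66,0],[0.2,-0.01,0.46],1]]'|head -2
python3 -c "
from pl import *
st();chain((back(G,17,30,.09)+[0,0,.02],ori(17,30,1),1),(back(G,17,30,.09),ori(17,30,1),1),(G,ori(17,30,1),1))
import fit; print(fit.bottle('green',.534,.329))"
```

```text
clock: 19.27
position: [0.4843, 0.3239, 0.1237]
t 19.27 q [ 48.3  20.6 -73.3 -58.4 -27.1  17.7] tcp [0.4843 0.3239 0.1237] grasp [0.469  0.3195 0.1333] d 31.2 ydir [-0.28   0.96  -0.004] w 0.0856 gf 0.0 F [ 0.1 -0.2  0.4]
step ([-0.017, -0.027, -0.003], [0.09, -0.065, -0.044]) | now ([-0.017, -0.027, -0.003], [0.09, -0.065, -0.044])
step ([0.0, 0.0, 0.0], [0.115, -0.0, 0.067]) | now ([-0.017, -0.027, -0.003], [0.204, -0.065, 0.025])
step ([0.0, 0.0, 0.0], [-0.0, 0.0, 0.6]) | now ([-0.017, -0.027, -0.003], [0.191, -0.057, 0.625])
(np.float64(0.5338282785919516), np.float64(0.3282536718947189), np.float64(19.16537426616935), np.float64(0.3505016689954976))
```

```bash
cat > kin.py <<'E'
from h import *
D=np.array([[-68.067,14.897,-7.913,67.191,0,.1958,-.4864,.2305],[-48.5,6,-8,76,0,.2976,-.3363,.3067],[27.3,4.5,-10.6,74.9,0,.3847,.1984,.3003],[56.8,-13.3,-41,39.5,-27.5,.3408,.2506,.2711],[85.9,26.5,-73.4,-27,-69,.3212,.293,.1101],[67.8,42.7,-73.5,-70.8,-59.2,.432,.3297,.0595],[55.5,1.3,-32.9,35.9,-26.7,.4043,.3345,.236],[32.4,18.3,-8.4,63.1,0,.4661,.2958,.1965],[32.9,17.9,-14.5,57.5,.1,.4482,.2905,.1614],[.7,12.3,-19.3,58.2,.1,.4821,.0064,.1803],[-.6,1.9,-31.4,56.5,.2,.3757,-.0033,.1826],[40.1,2.2,-39.5,19.9,-11.4,.4667,.3098,.1907],[48.3,20.6,-73.3,-58.4,-27.1,.4843,.3239,.1237]])
def fk(p,q):
    q1,q2,q3,q4,q5=np.radians(q[:5]); r0,z0,L,C,A,B,e,T=p; f=q2-q3; g=f+q4
    r=r0+L*np.sin(q2)+C*np.cos(q2)+A*np.cos(f)-B*np.sin(f)+e*np.cos(g); z=z0+L*np.cos(q2)-C*np.sin(q2)-A*np.sin(f)-B*np.cos(f)-e*np.sin(g)
    u=np.array([np.cos(q5)*np.cos(g),np.sin(q5)*1,-np.cos(q5)*np.sin(g)])
    x,y,z=r+T*u[0],T*u[1],z+T*u[2]; c,s=np.cos(q1),np.sin(q1); ux,uy=u[0],u[1]
    return np.array([c*x-s*y,s*x+c*y,z]),np.array([c*ux-s*uy,s*ux+c*uy,u[2]])
r=least_squares(lambda p:np.concatenate([fk(p,d)[0]-d[5:] for d in D]),[0,.2,.3,0,.3,0,.05,.2]); P=r.x
lo=np.array([-159,-47,-73,-108,-89]);hi=np.array([159,98,78,121,84])
def ik(g,h,d):
    z=ori(h,d,1).apply([0,0,1]); t=np.array(g)-env.pinch_z*z
    best=min((least_squares(lambda q:np.r_[(fk(P,q)[0]-t)*100,(fk(P,q)[1]-z)*20],[a,30,-40,-20,-20],bounds=(lo,hi)) for a in(0,30,60)),key=lambda r:r.cost)
    return best.cost,np.round(best.x,1)
if __name__=="__main__":
    print(np.round(P,4),np.abs(r.fun).max())
    for nm,b,h in(("green",(.534,.3285,.06),18),("red",(.6413,.287,.06),17)):
        for d in(20,30,40,50,60): print(nm,d,*ik(b,h,d),*ik(np.array(b)-.08*ori(h,d,1).apply([0,0,1]),h,d))
E
python3 kin.py
```

```text
[-2.000e-04  2.179e-01  5.678e-01 -2.000e-04  3.863e-01 -6.040e-02
  1.206e-01  3.206e-01] 0.0008221685861659334
green 20 1.8726541495173559 [ 44.3  48.4 -73.  -95.1 -27. ] 10.692082266042032 [ 53.2  30.7 -73.  -66.1 -37.4]
green 30 2.7875139643083097e-27 [ 41.   39.4 -72.  -79.3 -19.7] 1.4600610255202953 [ 46.9  23.7 -73.  -58.5 -25.7]
green 40 1.1882987756869245e-28 [ 39.3  27.4 -63.4 -48.8 -16.2] 2.9289542594241083e-28 [ 43.   15.9 -67.3 -40.5 -18.9]
green 50 1.3500768910154523e-28 [ 37.5  21.9 -53.7 -23.9 -12.4] 1.3500768910154523e-28 [ 40.1  10.8 -55.1 -13.8 -14. ]
green 60 6.1694854652511836e-27 [ 35.8  20.8 -43.4  -3.   -8.8] 2.613486934533479e-28 [ 37.4  11.3 -42.9   7.2  -9.6]
red 20 1.5257217019435682e-28 [ 28.9  51.3 -67.5 -98.5 -11.2] 2.9424314121478354 [ 32.9  39.9 -73.  -86.5 -16.6]
red 30 3.366525542788888e-26 [ 28.3  38.4 -62.2 -70.2  -9.8] 9.937798513038137e-29 [ 30.4  31.4 -70.8 -71.5 -11.5]
red 40 1.1285949474109202e-29 [ 27.6  29.9 -54.2 -43.6  -8.1] 2.1729304597548989e-26 [ 29.1  19.7 -59.6 -38.7  -9.3]
red 50 8.231424582311046e-29 [ 26.8  26.  -44.6 -20.2  -6.3] 2.691529352184142e-22 [ 27.9  16.  -47.4 -12.8  -7. ]
red 60 2.342875789161392e-24 [ 26.   25.8 -34.    0.6  -4.5] 2.0025444005399323e-24 [ 26.7  17.1 -34.5   8.8  -4.9]
```

```bash

python3 -c "
from kin import *
b=np.array([.534,.3285,.065]); z=ori(18,35,1).apply([0,0,1])
for k in(0,.08): print(ik(b-k*z,18,35))
x=np.array([.9978,.0663]);c=np.array([.562,.0248]);yy=np.array([-.0663,.9978])
for k in(0,1): print(ik([*(c+.082*k*x+.0055*yy),.045],93.8,125),ik([*(c+.082*k*x+.0055*yy),.045],-86.2,125),ik([*(c+.082*k*x+.0055*yy),.18],-86.2,125))
chain((b-.08*z+[0,0,.02],ori(18,35,1),1),(b-.08*z,ori(18,35,1),1),(b,ori(18,35,1),1))"
```

```text
(np.float64(7.800016274768305e-29), array([ 40.2,  31.5, -67.6, -62.1, -18. ]))
(np.float64(8.800031856557104e-05), array([ 44.4,  21. , -73. , -55.9, -21.4]))
(np.float64(2.693350049316368e-25), array([ 20.3,  35.3, -17.4,  48.5, -33.4])) (np.float64(1.0823726287456265e-29), array([-14. ,  35.8, -16.5,  49.8,  33.1])) (np.float64(3.4978739649960978e-28), array([-14. ,  27.9,  -7.4,  66.7,  33.1]))
(np.float64(2.7065093508473825e-28), array([ 18.3,  41.2,  -4.6,  54.2, -33.7])) (np.float64(8.167329633761839e-27), array([-11.8,  41.6,  -3.7,  55.4,  33.5])) (np.float64(4.1600086798764294e-29), array([-11.8,  35. ,   5.6,  71.2,  33.5]))
step ([-0.034, 0.088, -0.018], [0.033, -0.073, 0.01]) | now ([-0.034, 0.088, -0.018], [0.033, -0.073, 0.01])
step ([0.0, 0.0, 0.0], [0.109, 0.0, 0.076]) | now ([-0.034, 0.088, -0.018], [0.147, -0.072, 0.079])
step ([0.0, 0.0, 0.0], [0.0, -0.0, 0.533]) | now ([-0.034, 0.088, -0.018], [0.184, -0.058, 0.611])
```

```bash

python3 -m creep '[[[-0.03,0.09,-0.02],[0.03,-0.07,0.01],1],[[-0.03,0.09,-0.02],[0.03,-0.07,0.01],1],[[-0.03,0.09,-0.02],[0.15,-0.07,0.12],1],[[-0.03,0.09,-0.02],[0.15,-0.07,0.12],1],[[-0.03,0.09,-0.02],[0.15,-0.07,0.12],1]]'|head -2
python3 -c "
from kin import *
b=np.array([.534,.3285,.065]); z=ori(18,35,1).apply([0,0,1])
st();chain((b-.03*z,ori(18,35,1),1),(b,ori(18,35,1),1))"
```

```text
clock: 20.0
position: [0.4901, 0.3147, 0.096]
t 20.0 q [ 44.3  21.9 -72.7 -56.4 -21.4  15.7] tcp [0.4901 0.3147 0.096 ] grasp [0.4756 0.31   0.1067] d 35.1 ydir [-0.308  0.951 -0.004] w 0.0852 gf 0.0 F [ 0.1 -0.5 -0.4]
step ([-0.004, -0.003, 0.003], [-0.007, -0.002, 0.294]) | now ([-0.004, -0.003, 0.003], [-0.007, -0.002, 0.294])
step ([0.0, 0.0, 0.0], [-0.0, -0.0, 0.2]) | now ([-0.004, -0.003, 0.003], [-0.008, -0.001, 0.494])
```

```bash

python3 -m creep '[[[0,0,0],[0,0,0.2],1],[[0,0,0],[0,0,0.35],1],[[0,0,0],[0,0,0.49],1],[[0,0,0],[0,0,0.49],1],[[0,0,0],[0,0,0.49],1],[[0,0,0],[0,0,0.49],-1],[[0,0,0],[0,0,0.49],-1],[[0,0,0],[0,0,0.49],-1],[[0,0,0],[0,0,0.49],-1],[[0,0,0],[0,0,0.49],-1],[[0,0,0],[0,0,0.49],-1],[[0,0,0],[0,0,0.49],-1]]' 40
python3 -c "
from h import *
st()"
python3 -m creep '[[[0,0,0],[-0.12,0,-0.09],-1],[[0,0,0],[-0.4,0,-0.28],-1],[[0,0,0],[-0.8,0,-0.57],-1],[[0,0,0],[-0.8,0,-0.57],-1],[[0,0,0],[-0.8,0,-0.57],-1]]'
python3 -c "
from kin import *
st();
x=np.array([.9978,.0663]);c=np.array([.562,.0248]);yy=np.array([-.0663,.9978])
p=c+.0055*yy
chain(((.50,.25,.25),ori(40,70,1),1),((.54,.12,.25),ori(70,95,1),1),((*p,.25),ori(93.8,125,1),1),((*p,.1),ori(93.8,125,1),1))"
```

```text
clock: 21.5
position: [0.5479, 0.3331, 0.0541]
eef_rot: [-179.7, 54.9, -161.8]
ft_force: [-2.2, -0.8, 5.3]
gripper_width: 0.0442
gripper_force: 42.8
t 21.5 q [ 40.3  31.5 -67.7 -61.9 -18.3  13.2] tcp [0.5479 0.3331 0.0541] grasp [0.5333 0.3284 0.0648] d 35.1 ydir [-0.307  0.952 -0.003] w 0.0442 gf 42.77 F [-2.2 -0.8  5.3]
clock: 22.12
position: [0.5468, 0.3336, 0.2025]
eef_rot: [-179.7, 55.0, -161.8]
ft_force: [0.5, -0.4, -1.0]
gripper_width: 0.0438
gripper_force: 42.2
t 22.12 q [ 40.4   7.3 -57.  -27.1 -18.4  13.3] tcp [0.5468 0.3336 0.2025] grasp [0.5322 0.3289 0.2132] d 35.0 ydir [-0.308  0.951 -0.003] w 0.0438 gf 42.23 F [ 0.5 -0.4 -1. ]
step ([-0.306, 0.767, -0.393], [0.083, -0.418, -0.465]) | now ([-0.306, 0.767, -0.393], [0.083, -0.418, -0.465])
step ([-0.088, 0.543, -0.666], [0.383, -0.841, -0.132]) | now ([-0.513, 1.235, -1.093], [0.125, -1.35, -0.508])
step ([0.183, 0.657, -0.503], [0.567, -0.369, 0.027]) | now ([-0.323, 1.673, -1.817], [0.142, -2.024, -0.567])
step ([0.0, 0.0, 0.0], [-0.574, 0.0, 0.819]) | now ([-0.323, 1.673, -1.817], [0.961, -2.021, 0.006])
```

```bash

python3 -m creep '[[[-0.31,0.77,-0.39],[0.08,-0.42,-0.47],-1],[[-0.31,0.77,-0.39],[0.08,-0.42,-0.47],-1],[[-0.31,0.77,-0.39],[0.08,-0.42,-0.47],-1],[[-0.31,0.77,-0.39],[0.08,-0.42,-0.47],-1],[[-0.31,0.77,-0.39],[0.08,-0.42,-0.47],-1],[[-0.31,0.77,-0.39],[0.08,-0.42,-0.47],-1],[[-0.31,0.77,-0.39],[0.08,-0.42,-0.47],-1]]'|head -2
python3 -m creep '[[[-0.09,0.54,-0.67],[0.38,-0.84,-0.13],-1],[[-0.09,0.54,-0.67],[0.38,-0.84,-0.13],-1],[[-0.09,0.54,-0.67],[0.38,-0.84,-0.13],-1],[[-0.09,0.54,-0.67],[0.38,-0.84,-0.13],-1],[[-0.09,0.54,-0.67],[0.38,-0.84,-0.13],-1],[[-0.09,0.54,-0.67],[0.38,-0.84,-0.13],-1],[[-0.09,0.54,-0.67],[0.38,-0.84,-0.13],-1]]'|head -2
python3 -m creep '[[[0.18,0.66,-0.5],[0.57,-0.37,0.03],-1],[[0.18,0.66,-0.5],[0.57,-0.37,0.03],-1],[[0.18,0.66,-0.5],[0.57,-0.37,0.03],-1],[[0.18,0.66,-0.5],[0.57,-0.37,0.03],-1],[[0.18,0.66,-0.5],[0.57,-0.37,0.03],-1],[[0.18,0.66,-0.5],[0.57,-0.37,0.03],-1],[[0.18,0.66,-0.5],[0.57,-0.37,0.03],-1],[[0.18,0.66,-0.5],[0.57,-0.37,0.03],-1]]'|head -2
python3 -c "
from fit import *
st();
x=np.array([.9978,.0663]);c=np.array([.562,.0248]);yy=np.array([-.0663,.9978])
p=c+.0055*yy
chain(((*p,.25),ori(93.8,125,1),1),((*p,.1),ori(93.8,125,1),1),((*p,.041),ori(93.8,125,1),1))
crop('scene','s5',250,120,450,270,4)"
```

```text
clock: 23.0
position: [0.5029, 0.253, 0.2288]
clock: 23.88
position: [0.5385, 0.1182, 0.2304]
clock: 24.88
position: [0.5628, 0.0185, 0.2333]
t 24.88 q [ 20.   25.   -1.5  74.9 -33.2 -70.4] tcp [0.5628 0.0185 0.2333] grasp [0.5622 0.0291 0.2487] d 55.1 ydir [-0.998 -0.065  0.006] w 0.044 gf 42.25 F [ 0.8 -0.5 -1.6]
step ([0.007, 0.003, 0.003], [-0.001, 0.003, -0.012]) | now ([0.007, 0.003, 0.003], [-0.001, 0.003, -0.012])
step ([0.0, 0.0, 0.0], [-0.574, 0.0, 0.819]) | now ([0.007, 0.003, 0.003], [-0.573, -0.003, 0.809])
step ([0.0, 0.0, 0.0], [-0.226, 0.0, 0.322]) | now ([0.007, 0.003, 0.003], [-0.798, -0.006, 1.131])
```

View pics/s5.png

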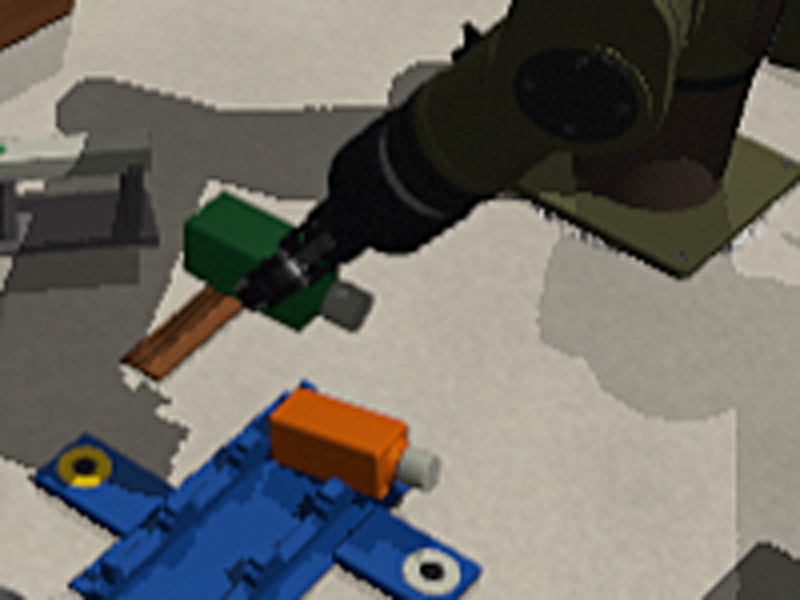

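```bash

python3 -m creep '[[[0,0,0],[-0.2,0,0.28],-1],[[0,0,0],[-0.4,0,0.56],-1],[[0,0,0],[-0.575,0,0.81],-1],[[0,0,0],[-0.575,0,0.81],-1],[[0,0,0],[-0.65,0,0.92],-1],[[0,0,0],[-0.7,0,0.98],-1],[[0,0,0],[-0.7,0,0.98],-1]]'|head -4
python3 -m creep '[[[0,0,0],[-0.05,0,0.07],-1],[[0,0,0],[-0.09,0,0.13],-1],[[0,0,0],[-0.09,0,0.13],-1]]'
python3 -c "
from h import *
st()"
```

```text
clock: 25.8
position: [0.5615, 0.0209, 0.0529]
eef_rot: [179.5, -34.9, -85.9]
ft_force: [-0.3, -0.7, 0.1]
clock: 26.18
position: [0.5607, 0.0207, 0.0278]
eef_rot: [179.4, -34.9, -85.8]
ft_force: [-0.3, 0.7, -0.5]
gripper_width: 0.0439
gripper_force: 40.4
t 26.18 q [ 20.3  35.6 -17.2  48.9 -33.2 -70.2] tcp [0.5607 0.0207 0.0278] grasp [0.5601 0.0314 0.0431] d 55.1 ydir [-0.998 -0.067  0.008] w 0.0439 gf 40.35 F [-0.3  0.7 -0.5]
```

```bash

python3 -m creep '[[[0,0,0],[-0.01,0,0.016],-1],[[0,0,0],[-0.01,0,0.016],-1],[[0,0,0],[-0.01,0,0.016],-1]]'
python3 -m creep '[[[0,0,0],[0,0,0],0.4],[[0,0,0],[0,0,0],0.4],[[0,0,0],[0,0,0],0.4],[[0,0,0],[0,0,0],0.4],[[0,0,0],[0,0,-0.3],0.4],[[0,0,0],[0,0,-0.7],0.4],[[0,0,0],[0,0,-1],0.4],[[0,0,0],[0,0,-1],0.4],[[0,0,0],[0,0,-1],0.4]]'
python3 -c "
from fit import *
st();x=np.array([.9978,.0663]);c=np.array([.562,.0248]);yy=np.array([-.0663,.9978])
print(bottle('red',.6413,.287))
for n,k,o in(('green',0,-.012),('orange',-1,0)):
  p=c+.082*k*x
  for v in('top','scene'):
    r=lying(n,*p,93.8,(v,),zb=.018); print(n,v,(np.array(r[:2])-p)@np.c_[x,yy],r[2:])
im=imaging.camera('scene')[170:320,260:460]; cv2.imwrite('pics/s6.png',cv2.resize(im[:,:,::-1],None,fx=4,fy=4,interpolation=2))"
```

```text
clock: 26.55
position: [0.5613, 0.0206, 0.0267]
eef_rot: [179.6, -35.0, -85.9]
ft_force: [-1.8, 1.3, 5.8]
gripper_width: 0.0436
gripper_force: 39.8
clock: 27.68
position: [0.5555, 0.1061, 0.1478]
eef_rot: [179.4, -34.9, -85.8]
ft_force: [0.2, -0.4, -0.4]
gripper_width: 0.0595
gripper_force: 0.0
t 27.68 q [ 27.9  32.1  -3.1  71.2 -31.3 -61.4] tcp [0.5555 0.1061 0.1478] grasp [0.555  0.1168 0.1631] d 55.1 ydir [-0.998 -0.067  0.009] w 0.0595 gf 0.0 F [ 0.2 -0.4 -0.4]
(np.float64(0.6431821507759665), np.float64(0.28753726435446525), np.float64(15.20632719469193), np.float64(1.1246169813185727))
green top [-0.001152   -0.00866413] (np.float64(93.6379832140591), np.float64(0.07349706744868036))
green scene [-0.00122296 -0.00690068] (np.float64(94.42018825388286), np.float64(0.0849074074074074))
orange top [0.00063832 0.01535159] (np.float64(97.01431713439914), np.float64(0.08978474320241692))
orange scene [0.00224204 0.01832275] (np.float64(104.71784417268333), np.float64(0.6202267303102625))
```

View pics/s6.png

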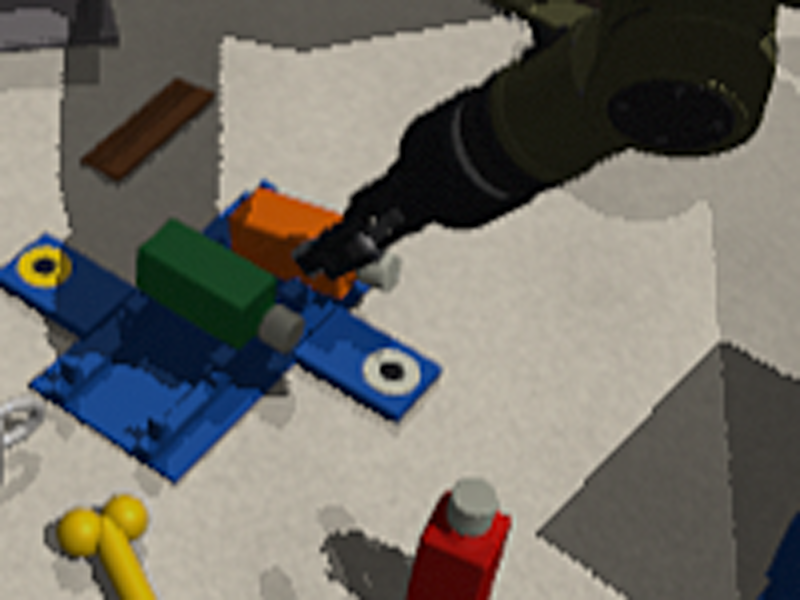

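```bash

cat >> pl.py <<'E'
Rd=np.array([.6413,.287,.065]); Rz=ori(17,35,1)
E
python3 -c "
from pl import *
from kin import ik
b=back(Rd,17,35,.08);print(ik(b,17,35),ik(b+[0,0,.08],17,35))
chain(((.52,.14,.26),ori(68,95,1),0),((.53,.22,.27),ori(38,65,1),0),(b+[0,0,.08],Rz,1),(b,Rz,1),(Rd,Rz,1))"
```

```text
(np.float64(6.521198791695181e-29), array([ 29.7,  23.4, -65. , -52.8, -10.4])) (np.float64(5.8808656037853124e-27), array([ 29.7,  10.7, -59. , -34. , -10.4]))
step ([-0.188, -0.657, 0.548], [0.227, 0.229, -0.751]) | now ([-0.188, -0.657, 0.548], [0.227, 0.229, -0.751])
step ([0.117, -0.651, 0.664], [-0.512, 0.138, -0.112]) | now ([-0.102, -1.227, 1.29], [-0.167, 0.128, -1.108])
step ([0.303, -0.659, 0.362], [-0.243, 0.015, 0.774]) | now ([0.336, -1.673, 1.839], [-0.771, -0.321, -0.804])
step ([0.0, 0.0, 0.0], [0.437, 0.0, 0.306]) | now ([0.336, -1.673, 1.839], [-1.076, -0.326, -0.367])
step ([0.0, 0.0, 0.0], [0.0, 0.0, 0.533]) | now ([0.336, -1.673, 1.839], [-1.331, -0.754, -0.176])
```

```bash

python3 -m creep '[[[-0.19,-0.66,0.55],[0.23,0.23,-0.75],1],[[-0.19,-0.66,0.55],[0.23,0.23,-0.75],1],[[-0.19,-0.66,0.55],[0.23,0.23,-0.75],1],[[-0.19,-0.66,0.55],[0.23,0.23,-0.75],1],[[-0.19,-0.66,0.55],[0.23,0.23,-0.75],1],[[-0.19,-0.66,0.55],[0.23,0.23,-0.75],1],[[-0.19,-0.66,0.55],[0.23,0.23,-0.75],1]]'|head -2
python3 -m creep '[[[0.12,-0.65,0.66],[-0.51,0.14,-0.11],1],[[0.12,-0.65,0.66],[-0.51,0.14,-0.11],1],[[0.12,-0.65,0.66],[-0.51,0.14,-0.11],1],[[0.12,-0.65,0.66],[-0.51,0.14,-0.11],1],[[0.12,-0.65,0.66],[-0.51,0.14,-0.11],1],[[0.12,-0.65,0.66],[-0.51,0.14,-0.11],1],[[0.12,-0.65,0.66],[-0.51,0.14,-0.11],1]]'|head -2
python3 -m creep '[[[0.3,-0.66,0.36],[-0.24,0.01,0.77],1],[[0.3,-0.66,0.36],[-0.24,0.01,0.77],1],[[0.3,-0.66,0.36],[-0.24,0.01,0.77],1],[[0.3,-0.66,0.36],[-0.24,0.01,0.77],1],[[0.3,-0.66,0.36],[-0.24,0.01,0.77],1],[[0.3,-0.66,0.36],[-0.24,0.01,0.77],1],[[0.3,-0.66,0.36],[-0.24,0.01,0.77],1]]'|head -2
python3 -c "
from pl import *
import fit; st(); r=fit.bottle('red',.6413,.287); print(r)
b=back(Rd,17,35,.08)
chain((b,Rz,1),(Rd,Rz,1))"
```

```text
clock: 28.9
position: [0.5199, 0.1408, 0.2601]
clock: 29.78
position: [0.5321, 0.221, 0.2724]
clock: 30.65
position: [0.595, 0.2726, 0.1826]
t 30.65 q [ 29.4  10.6 -58.9 -34.   -9.9   7.1] tcp [0.595  0.2726 0.1826] grasp [0.5803 0.268  0.1932] d 34.8 ydir [-0.297  0.955  0.001] w 0.0851 gf 0.0 F [-0.   0.   0.1]
(np.float64(0.6416071414340636), np.float64(0.28709989981903616), np.float64(15.827766254485887), np.float64(0.38627961111871834))
step ([0.006, 0.007, 0.001], [0.466, 0.003, 0.306]) | now ([0.006, 0.007, 0.001], [0.466, 0.003, 0.306])
step ([0.0, 0.0, 0.0], [0.0, 0.0, 0.533]) | now ([0.006, 0.007, 0.001], [0.469, 0.001, 0.839])
```

```bash

python3 -m creep '[[[0,0,0],[0.2,0,0.14],1],[[0,0,0],[0.47,0,0.3],1],[[0,0,0],[0.47,0,0.3],1],[[0,0,0],[0.47,0,0.5],1],[[0,0,0],[0.47,0,0.7],1],[[0,0,0],[0.47,0,0.84],1],[[0,0,0],[0.47,0,0.84],1],[[0,0,0],[0.47,0,0.84],1],[[0,0,0],[0.47,0,0.84],-1],[[0,0,0],[0.47,0,0.84],-1],[[0,0,0],[0.47,0,0.84],-1],[[0,0,0],[0.47,0,0.84],-1],[[0,0,0],[0.47,0,0.84],-1],[[0,0,0],[0.47,0,0.84],-1],[[0,0,0],[0.47,0,0.84],-1]]' 40
python3 -c "
from h import *
st()"
python3 -m creep '[[[0,0,0],[-0.12,0,-0.09],-1],[[0,0,0],[-0.4,0,-0.28],-1],[[0,0,0],[-0.8,0,-0.57],-1],[[0,0,0],[-0.8,0,-0.57],-1],[[0,0,0],[-0.8,0,-0.57],-1]]'
python3 -c "
from kin import *
st();
x=np.array([.9978,.0663]);c=np.array([.562,.0248]);yy=np.array([-.0663,.9978])
p=c+.082*x+.0055*yy
chain(((.60,.23,.25),ori(40,70,1),1),((.63,.12,.25),ori(70,95,1),1),((*p,.25),ori(93.8,125,1),1),((*p,.1),ori(93.8,125,1),1))"
```

```text
clock: 32.62
position: [0.6536, 0.2906, 0.0527]
eef_rot: [179.8, 55.2, -162.9]
ft_force: [-3.3, -0.9, 6.2]
gripper_width: 0.044
gripper_force: 41.7
t 32.62 q [ 27.8  33.2 -59.  -57.   -8.6   6.2] tcp [0.6536 0.2906 0.0527] grasp [0.6389 0.2861 0.0633] d 34.8 ydir [-0.297  0.955  0.002] w 0.044 gf 41.65 F [-3.3 -0.9  6.2]
clock: 33.25
position: [0.6521, 0.2898, 0.2008]
eef_rot: [179.8, 55.3, -162.9]
ft_force: [0.4, 0.1, -1.3]
gripper_width: 0.0441
gripper_force: 41.1
t 33.25 q [ 27.8  13.  -50.4 -28.2  -8.6   6.2] tcp [0.6521 0.2898 0.2008] grasp [0.6375 0.2852 0.2115] d 34.7 ydir [-0.296  0.955  0.002] w 0.0441 gf 41.1 F [ 0.4  0.1 -1.3]
step ([-0.312, 0.774, -0.409], [0.06, -0.261, -0.458]) | now ([-0.312, 0.774, -0.409], [0.06, -0.261, -0.458])
step ([-0.088, 0.543, -0.666], [0.35, -0.696, -0.12]) | now ([-0.518, 1.241, -1.11], [0.106, -1.046, -0.514])
step ([0.183, 0.657, -0.503], [0.552, -0.305, 0.026]) | now ([-0.326, 1.676, -1.836], [0.139, -1.67, -0.602])
step ([0.0, 0.0, 0.0], [-0.574, 0.0, 0.819]) | now ([-0.326, 1.676, -1.836], [0.96, -1.672, -0.033])
```

```bash

python3 -m creep '[[[-0.31,0.77,-0.41],[0.06,-0.26,-0.46],-1],[[-0.31,0.77,-0.41],[0.06,-0.26,-0.46],-1],[[-0.31,0.77,-0.41],[0.06,-0.26,-0.46],-1],[[-0.31,0.77,-0.41],[0.06,-0.26,-0.46],-1],[[-0.31,0.77,-0.41],[0.06,-0.26,-0.46],-1],[[-0.31,0.77,-0.41],[0.06,-0.26,-0.46],-1],[[-0.31,0.77,-0.41],[0.06,-0.26,-0.46],-1]]'|head -2
python3 -m creep '[[[-0.09,0.54,-0.67],[0.35,-0.7,-0.12],-1],[[-0.09,0.54,-0.67],[0.35,-0.7,-0.12],-1],[[-0.09,0.54,-0.67],[0.35,-0.7,-0.12],-1],[[-0.09,0.54,-0.67],[0.35,-0.7,-0.12],-1],[[-0.09,0.54,-0.67],[0.35,-0.7,-0.12],-1],[[-0.09,0.54,-0.67],[0.35,-0.7,-0.12],-1],[[-0.09,0.54,-0.67],[0.35,-0.7,-0.12],-1]]'|head -2
python3 -m creep '[[[0.18,0.66,-0.5],[0.55,-0.3,0.03],-1],[[0.18,0.66,-0.5],[0.55,-0.3,0.03],-1],[[0.18,0.66,-0.5],[0.55,-0.3,0.03],-1],[[0.18,0.66,-0.5],[0.55,-0.3,0.03],-1],[[0.18,0.66,-0.5],[0.55,-0.3,0.03],-1],[[0.18,0.66,-0.5],[0.55,-0.3,0.03],-1],[[0.18,0.66,-0.5],[0.55,-0.3,0.03],-1],[[0.18,0.66,-0.5],[0.55,-0.3,0.03],-1]]'|head -2
python3 -c "
from fit import *
st();
x=np.array([.9978,.0663]);c=np.array([.562,.0248]);yy=np.array([-.0663,.9978])
p=c+.082*x+.0055*yy
chain(((*p,.25),ori(93.8,125,1),1),((*p,.1),ori(93.8,125,1),1),((*p,.043),ori(93.8,125,1),1))"
```

```text
clock: 34.12
position: [0.603, 0.2336, 0.228]
clock: 35.0
position: [0.6287, 0.1175, 0.2305]
clock: 36.0
position: [0.6441, 0.0243, 0.2334]
t 36.0 q [ 18.2  32.4  11.3  78.8 -33.8 -72.5] tcp [0.6441 0.0243 0.2334] grasp [0.6434 0.035  0.2487] d 55.0 ydir [-0.998 -0.065 -0.001] w 0.0438 gf 41.15 F [ 0.  -0.6 -1.4]
step ([-0.001, 0.0, -0.002], [0.001, -0.0, -0.01]) | now ([-0.001, 0.0, -0.002], [0.001, -0.0, -0.01])
step ([0.0, 0.0, 0.0], [-0.574, 0.0, 0.819]) | now ([-0.001, 0.0, -0.002], [-0.572, 0.001, 0.81])
step ([0.0, 0.0, 0.0], [-0.218, 0.0, 0.311]) | now ([-0.001, 0.0, -0.002], [-0.79, 0.001, 1.121])
```

```bash

python3 -m creep '[[[0,0,0],[-0.2,0,0.28],-1],[[0,0,0],[-0.4,0,0.56],-1],[[0,0,0],[-0.575,0,0.81],-1],[[0,0,0],[-0.575,0,0.81],-1],[[0,0,0],[-0.65,0,0.92],-1],[[0,0,0],[-0.7,0,0.99],-1],[[0,0,0],[-0.7,0,0.99],-1]]'|head -4
python3 -m creep '[[[0,0,0],[-0.05,0,0.07],-1],[[0,0,0],[-0.08,0,0.11],-1],[[0,0,0],[-0.09,0,0.13],-1],[[0,0,0],[-0.09,0,0.13],-1]]'
python3 -c "
from h import *
st()"
```

```text
clock: 36.88
position: [0.644, 0.0256, 0.0515]
eef_rot: [180.0, -35.0, -86.2]
ft_force: [-0.4, 0.2, -0.9]
clock: 37.38
position: [0.6439, 0.0255, 0.0278]
eef_rot: [180.0, -35.1, -86.1]
ft_force: [-0.7, 0.3, 3.0]
gripper_width: 0.044
gripper_force: 40.2
t 37.38 q [ 18.3  41.3  -4.7  54.  -33.8 -72.5] tcp [0.6439 0.0255 0.0278] grasp [0.6432 0.0362 0.0431] d 54.9 ydir [-0.998 -0.068  0.   ] w 0.044 gf 40.24 F [-0.7  0.3  3. ]
```

Contact. Release and retreat, then check everything.

```bash

python3 -m creep '[[[0,0,0],[0,0,0],0.4],[[0,0,0],[0,0,0],0.4],[[0,0,0],[0,0,0],0.4],[[0,0,0],[0,0,0],0.4],[[0,0,0],[0,0,-0.3],0.4],[[0,0,0],[0,0,-0.7],0.4],[[0,0,0],[0,0,-1],0.4],[[0,0,0],[0,0,-1],0.4],[[0,0,0],[0,0,-1],0.4]]'
python3 -m creep '[[[-0.2,-0.6,0.5],[0,0.5,-1],0.4],[[-0.2,-0.6,0.5],[0,0.5,-1],0.4],[[-0.2,-0.6,0.5],[0,0.5,-1],0.4],[[-0.2,-0.6,0.5],[0,0.5,-1],0.4],[[-0.2,-0.6,0.5],[0,0.5,-1],0.4],[[-0.2,-0.6,0.5],[0,0.5,-1],0.4],[[-0.2,-0.6,0.5],[0,0.5,-1],0.4]]'
python3 -c "
from fit import *
st();x=np.array([.9978,.0663]);c=np.array([.562,.0248]);yy=np.array([-.0663,.9978])
for n,k,o in(('red',1,0),('green',0,-.012),('orange',-1,0)):
  p=c+.082*k*x
  for v in('top','scene'):
    r=lying(n,*p,93.8,(v,),zb=.018); print(n,v,(np.array(r[:2])-p)@np.c_[x,yy],r[2:])
a=imaging.camera('scene')[170:320,250:400];b=imaging.camera('top')[160:310,190:340]; cv2.imwrite('pics/s7.png',cv2.resize(np.hstack([a,b])[:,:,::-1],None,fx=2.6,fy=2.6,interpolation=2))"
```

```text
clock: 38.5
position: [0.6378, 0.1113, 0.1494]
eef_rot: [179.9, -35.0, -86.1]
ft_force: [0.4, -0.2, -0.1]
gripper_width: 0.0599
gripper_force: 0.0
clock: 39.38
position: [0.5571, 0.1924, 0.2712]
eef_rot: [179.7, -7.8, -110.1]
ft_force: [-0.3, 0.6, -0.8]
gripper_width: 0.0594
gripper_force: 0.0
t 39.38 q [ 22.1  25.1  12.9  83.2  -5.6 -47.6] tcp [0.5571 0.1924 0.2712] grasp [0.5581 0.1947 0.2897] d 82.2 ydir [-0.939  0.344  0.006] w 0.0594 gf 0.0 F [-0.3  0.6 -0.8]
red top [ 0.00058258 -0.00646178] (np.float64(93.08466170666723), np.float64(0.08277777777777778))
red scene [ 0.00011501 -0.00715399] (np.float64(95.1539906332924), np.float64(0.11409155937052932))
green top [-0.00112556 -0.00911171] (np.float64(93.55539149565183), np.float64(0.0750549853372434))
green scene [-0.00092404 -0.00569531] (np.float64(95.76267491743228), np.float64(0.0910203313253012))
orange top [0.00060486 0.0154404 ] (np.float64(96.0865443796105), np.float64(0.08680555555555555))
orange scene [-2.75269970e-05  1.76317947e-02] (np.float64(103.35408904256661), np.float64(0.1357615894039735))
```

View pics/s7.png

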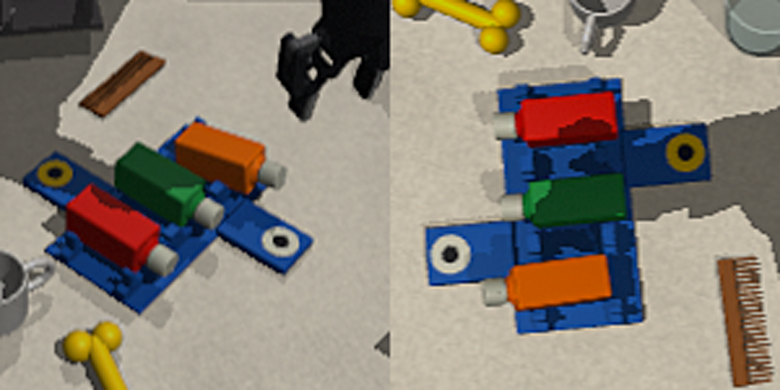

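All three lie in the rack, but orange (centre at (220,155) left, (560,280) right) sits about 16 mm towards +y. Its foot is at the rib's edge, so I'll regrasp it and centre it.

```bash

cat >> pl.py <<'E'
X=np.array([.9978,.0663,0]);C=np.array([.562,.0248,0]);Y=np.array([-.0663,.9978,0]); Bo=C-.082*X+.012*Y; V=ori(93.8,90,1)
E
python3 -c "
from pl import *
chain((Bo+[0,0,.2],V,1),(Bo+[0,0,.1],V,1),(Bo+[0,0,.048],V,1))"
```

```text
step ([0.04, -0.167, -0.531], [1.096, 0.117, 0.764]) | now ([0.04, -0.167, -0.531], [1.096, 0.117, 0.764])
step ([0.0, 0.0, 0.0], [0.0, 0.0, 0.667]) | now ([0.04, -0.167, -0.531], [1.007, 0.114, 1.425])
step ([0.0, 0.0, 0.0], [0.0, 0.0, 0.347]) | now ([0.04, -0.167, -0.531], [0.961, 0.113, 1.768])
```

```bash

python3 -m creep '[[[0.04,-0.17,-0.53],[1,0.12,0.65],0.4],[[0.04,-0.17,-0.53],[1,0.12,0.65],0.4],[[0.04,-0.17,-0.53],[1,0.12,0.65],0.4],[[0.04,-0.17,-0.53],[1,0.12,0.65],0.4],[[0.04,-0.17,-0.53],[1,0.12,0.65],0.4],[[0.04,-0.17,-0.53],[1,0.12,0.65],0.4]]'|head -2
python3 -c "
from pl import *
st();chain((Bo+[0,0,.1],V,1),(Bo+[0,0,.048],V,1))"
```

```text
clock: 40.52
position: [0.4866, 0.048, 0.1974]
t 40.52 q [  5.5  12.3 -16.7  60.8   0.1 -88.3] tcp [0.4866 0.048  0.1974] grasp [0.4865 0.0479 0.2161] d 89.8 ydir [-0.998 -0.066 -0.004] w 0.06 gf 0.0 F [ 0.7 -0.5  0.1]
step ([-0.005, 0.003, 0.0], [0.109, 0.058, 0.774]) | now ([-0.005, 0.003, 0.0], [0.109, 0.058, 0.774])
step ([0.0, 0.0, 0.0], [0.0, 0.0, 0.347]) | now ([-0.005, 0.003, 0.0], [0.11, 0.059, 1.121])
```

```bash

python3 -m creep '[[[0,0,0],[0.11,0.06,0.4],0.4],[[0,0,0],[0.11,0.06,0.8],0.4],[[0,0,0],[0.11,0.06,1],0.4],[[0,0,0],[0.11,0.06,1],0.4]]'|head -2
python3 -m creep '[[[0,0,0],[0,0,0.12],0.4],[[0,0,0],[0,0,0.12],0.4],[[0,0,0],[0,0,0.12],-1],[[0,0,0],[0,0,0.12],-1],[[0,0,0],[0,0,0.12],-1],[[0,0,0],[0,0,0.12],-1],[[0,0,0],[0,0,0.12],-1]]' 30
python3 -m creep '[[[0,0,0],[0,0,-0.15],-1],[[0,0,0],[0,0,-0.2],-1],[[0,0,0],[0.1,0,-0.2],-1],[[0,0,0],[0.1,0,-0.2],-1],[[0,0,0],[0.1,0,-0.1],-1],[[0,0,0],[0.1,0,-0.02],-1],[[0,0,0],[0.1,0,-0.01],-1],[[0,0,0],[0.1,0,-0.01],-1]]'
python3 -m creep '[[[0,0,0],[0,0,0],0.4],[[0,0,0],[0,0,0],0.4],[[0,0,0],[0,0,0],0.4],[[0,0,0],[0,0,-0.3],0.4],[[0,0,0],[0,0,-0.7],0.4],[[0,0,0],[0,0,-1],0.4],[[0,0,0],[0,0.3,-1],0.4],[[0,0,0],[0,0.7,-1],0.4],[[0,0,0],[0,0.7,-1],0.4]]'
python3 -c "
from fit import *
st();x=np.array([.9978,.0663]);c=np.array([.562,.0248]);yy=np.array([-.0663,.9978])
for n,k,o in(('red',1,0),('green',0,-.012),('orange',-1,0)):
  p=c+.082*k*x
  for v in('top','scene'):
    r=lying(n,*p,93.8,(v,),zb=.018); print(n,v,(np.array(r[:2])-p)@np.c_[x,yy],r[2:])
"
```

```text
clock: 41.02
position: [0.4759, 0.0311, 0.0447]
clock: 41.9
position: [0.4785, 0.0307, 0.03]
eef_rot: [-179.8, 0.2, -86.2]
ft_force: [-0.6, 0.8, 5.9]
gripper_width: 0.044
gripper_force: 31.5
clock: 42.9
position: [0.4786, 0.0179, 0.0312]
eef_rot: [-179.8, 0.5, -86.2]
ft_force: [-2.6, 7.9, 15.8]
gripper_width: 0.0438
gripper_force: 31.7
clock: 44.02
position: [0.366, 0.0077, 0.1782]
eef_rot: [179.6, 0.1, -86.3]
ft_force: [0.5, 0.1, 0.2]
gripper_width: 0.0599
gripper_force: 0.0
t 44.02 q [  1.1   1.6 -32.5  56.4   0.1 -92.6] tcp [0.366  0.0077 0.1782] grasp [0.3661 0.0077 0.1969] d 89.6 ydir [-0.998 -0.065  0.007] w 0.0599 gf 0.0 F [0.5 0.1 0.2]
red top [ 0.00058258 -0.00646178] (np.float64(93.08466170666723), np.float64(0.08277777777777778))
red scene [-0.00042149 -0.0059202 ] (np.float64(96.74728590247834), np.float64(0.12292867435158501))
green top [-0.00112496 -0.0087602 ] (np.float64(93.71717337728504), np.float64(0.07017702312138728))
green scene [-0.00157359 -0.00718299] (np.float64(95.20924308817479), np.float64(0.08486745213549338))
orange top [-0.00116514  0.00365073] (np.float64(93.75002078099897), np.float64(0.08910984848484849))
orange scene [-0.00252335  0.00472519] (np.float64(96.27145199217925), np.float64(0.09986198738170347))
```

```bash

python3 -c "
from pl import *
chain(((.46,-.1,.28),ori(55,90,1),0),((.55,-.21,.28),ori(20,90,1),0),((.609,-.295,.26),ori(-10,90,1),0),((.609,-.295,.21),ori(-10,90,1),0))"
```

```text
step ([-0.001, 0.003, 0.861], [0.755, -0.524, -0.668]) | now ([-0.001, 0.003, 0.861], [0.755, -0.524, -0.668])
step ([0.0, 0.0, 0.778], [0.257, -0.912, -0.0]) | now ([0.0, 0.004, 1.639], [1.526, -1.075, -0.669])
step ([0.0, 0.0, 0.667], [-0.176, -0.667, 0.133]) | now ([0.001, 0.004, 2.305], [2.117, -1.43, -0.536])
step ([0.0, 0.0, 0.0], [0.0, 0.0, 0.333]) | now ([0.001, 0.004, 2.305], [2.118, -1.429, -0.203])
```

```bash

python3 -m creep '[[[0,0,0.2],[0.1,-0.05,-0.67],-1],[[0,0,0.86],[0.75,-0.52,-0.67],-1],[[0,0,0.86],[0.75,-0.52,-0.67],-1],[[0,0,0.86],[0.75,-0.52,-0.67],-1],[[0,0,0.86],[0.75,-0.52,-0.67],-1],[[0,0,0.86],[0.75,-0.52,-0.67],-1],[[0,0,0.86],[0.75,-0.52,-0.67],-1]]'|head -2
python3 -m creep '[[[0,0,0.78],[0.26,-0.91,0],-1],[[0,0,0.78],[0.26,-0.91,0],-1],[[0,0,0.78],[0.26,-0.91,0],-1],[[0,0,0.78],[0.26,-0.91,0],-1],[[0,0,0.78],[0.26,-0.91,0],-1],[[0,0,0.78],[0.26,-0.91,0],-1]]'|head -2
python3 -m creep '[[[0,0,0.67],[-0.18,-0.67,0.13],-1],[[0,0,0.67],[-0.18,-0.67,0.13],-1],[[0,0,0.67],[-0.18,-0.67,0.13],-1],[[0,0,0.67],[-0.18,-0.67,0.13],-1],[[0,0,0.67],[-0.18,-0.67,0.13],-1],[[0,0,0.67],[-0.18,-0.67,0.13],-1]]'|head -2
python3 -c "
from pl import *
st();chain(((.609,-.295,.215),ori(-10,90,1),0),((.609,-.295,.19),ori(-10,90,1),0))"
```

```text
clock: 45.2
position: [0.4575, -0.0986, 0.2798]
clock: 45.95
position: [0.5473, -0.2088, 0.28]
clock: 46.7
position: [0.6071, -0.2941, 0.2609]
t 46.7 q [-25.9  30.   20.1  80.    0.1 -15.8] tcp [ 0.6071 -0.2941  0.2609] grasp [ 0.6071 -0.2941  0.2796] d 89.9 ydir [0.175 0.985 0.002] w 0.0002 gf 0.0 F [0.3 1.  0.6]
step ([0.003, 0.001, -0.002], [-0.013, -0.004, 0.306]) | now ([0.003, 0.001, -0.002], [-0.013, -0.004, 0.306])
step ([0.0, 0.0, 0.0], [0.0, 0.0, 0.167]) | now ([0.003, 0.001, -0.002], [-0.013, -0.005, 0.473])
```

```bash

python3 -m creep '[[[0,0,0],[-0.01,0,0.3],-1],[[0,0,0],[-0.01,0,0.4],-1],[[0,0,0],[-0.01,0,0.44],-1],[[0,0,0],[-0.01,0,0.47],-1],[[0,0,0],[-0.01,0,0.47],-1]]'
python3 -m creep '[[[0,0,0],[0,0,0.015],-1],[[0,0,0],[0,0,0.015],-1],[[0,0,0],[0,0,0.015],-1]]'

```

```text
clock: 47.32
position: [0.6086, -0.2946, 0.1911]
eef_rot: [179.9, 0.0, 169.8]
ft_force: [-2.9, 2.8, 5.7]
gripper_width: 0.0
gripper_force: 2.7
clock: 47.7
position: [0.6089, -0.2948, 0.1901]
eef_rot: [179.9, 0.1, 169.8]
ft_force: [-3.8, 2.8, 8.0]
gripper_width: 0.0
gripper_force: 4.1
```

```bash

python3 -m creep '[[[0,0,0],[0,0,0.015],-1],[[0,0,0],[0,0,0.015],-1],[[0,0,0],[0,0,0.015],-1]]'
python3 -m creep '[[[0,0,0],[0,0,-0.3],-1],[[0,0,0],[0,0,-0.6],-1],[[0,0,0],[0,0,-0.6],-1]]'
python3 -c "
from pl import *
w=(.4126,-.316)
st();chain(((.50,-.31,.27),ori(-37,90,1),0),((*w,.2),ori(-37,90,1),1),((*w,.073),ori(-37,90,1),1))
import fit; fit.crop('top','t8',340,160,460,310,4)"
```

```text
clock: 48.08
position: [0.609, -0.2948, 0.1899]
eef_rot: [179.9, 0.2, 169.8]
ft_force: [-6.1, 3.4, 16.7]
gripper_width: -0.0003
gripper_force: 8.1
clock: 48.45
position: [0.6117, -0.2966, 0.281]
eef_rot: [-179.9, 0.7, 169.8]
ft_force: [-0.4, -0.3, -0.5]
gripper_width: 0.0004
gripper_force: 0.0
t 48.45 q [-25.9  30.1  23.1  82.4   0.1 -15.7] tcp [ 0.6117 -0.2966  0.281 ] grasp [ 0.6115 -0.2965  0.2997] d 89.3 ydir [ 0.177  0.984 -0.001] w 0.0004 gf 0.0 F [-0.4 -0.3 -0.5]
step ([0.002, 0.015, 0.595], [0.718, -0.22, 0.066]) | now ([0.002, 0.015, 0.595], [0.718, -0.22, 0.066])
step ([0.0, 0.0, 0.0], [0.441, -0.383, 0.591]) | now ([0.002, 0.015, 0.595], [1.291, -0.362, 0.651])
step ([0.0, 0.0, 0.0], [0.0, -0.0, 0.847]) | now ([0.002, 0.015, 0.595], [1.3, -0.361, 1.497])
```

View pics/t8.png

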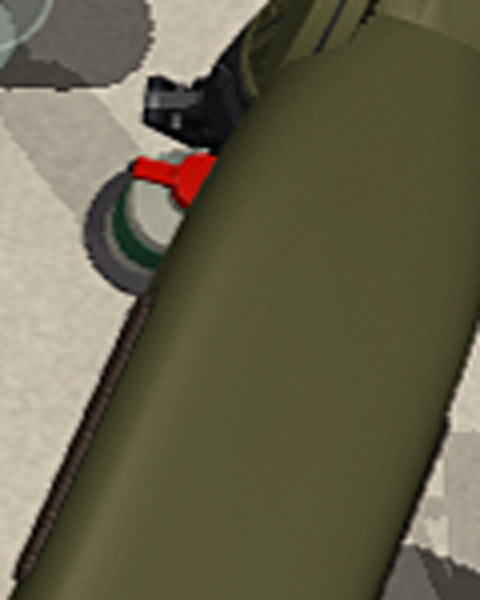

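The arm blocks the wand here, with the nozzle just visible at (190,180). The force stopped rising with position at 0.1899, so the cap reached bottom. Next is the wand.

```bash

python3 -m creep '[[[0,0.01,0.59],[0.72,-0.22,0.07],1],[[0,0.01,0.59],[0.72,-0.22,0.07],1],[[0,0.01,0.59],[0.72,-0.22,0.07],1],[[0,0.01,0.59],[0.72,-0.22,0.07],1],[[0,0.01,0.59],[0.72,-0.22,0.07],1],[[0,0.01,0.59],[0.72,-0.22,0.07],1]]' 40|head -2
python3 -m creep '[[[0,0,0],[0.44,-0.38,0.59],1],[[0,0,0],[0.44,-0.38,0.59],1],[[0,0,0],[0.44,-0.38,0.59],1],[[0,0,0],[0.44,-0.38,0.59],1],[[0,0,0],[0.44,-0.38,0.59],1]]'|head -2
python3 -c "
from pl import *
w=(.4126,-.316)
st();chain(((*w,.2),ori(-37,90,1),1),((*w,.074),ori(-37,90,1),1))
import fit; fit.crop('scene','s8',200,120,330,220,5)"
```

```text
clock: 49.25
position: [0.4973, -0.3083, 0.2644]
clock: 49.88
position: [0.4119, -0.3156, 0.1785]
t 49.88 q [-37.5  16.1 -14.4  59.7   0.   -0.8] tcp [ 0.4119 -0.3156  0.1785] grasp [ 0.4119 -0.3156  0.1972] d 89.8 ydir [0.598 0.802 0.   ] w 0.0852 gf 0.0 F [-1.3  0.4 -0.3]
step ([0.0, -0.004, 0.006], [-0.005, 0.001, -0.019]) | now ([0.0, -0.004, 0.006], [-0.005, 0.001, -0.019])
step ([0.0, 0.0, 0.0], [0.0, -0.0, 0.84]) | now ([0.0, -0.004, 0.006], [-0.008, 0.001, 0.821])
```

View pics/s8.png

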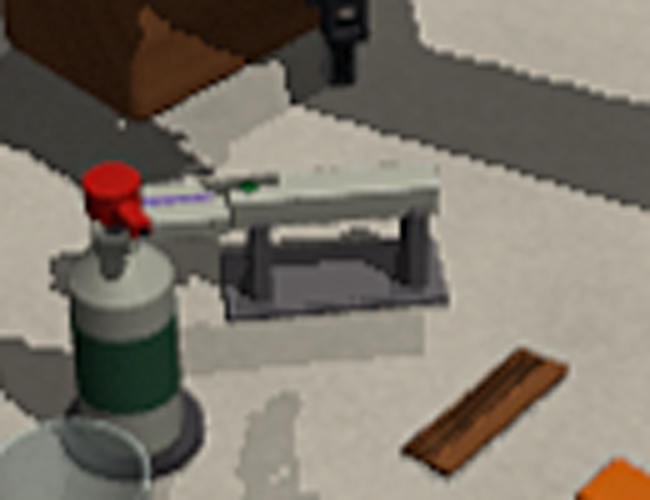

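The nozzle is up at (112,185). The wand lies on its rest with its handle at (335,195), between supports at (258,260) and (415,245).

```bash

python3 -m creep '[[[0,0,0],[0,0,0.3],1],[[0,0,0],[0,0,0.6],1],[[0,0,0],[0,0,0.75],1],[[0,0,0],[0,0,0.82],1],[[0,0,0],[0,0,0.82],1],[[0,0,0],[0,0,0.82],1]]' 40|head -6
python3 -m creep '[[[0,0,0],[0,0,0],-1],[[0,0,0],[0,0,0],-1],[[0,0,0],[0,0,0],-1],[[0,0,0],[0,0,0],-1],[[0,0,0],[0,0,0],-1],[[0,0,0],[0,0,0],-1],[[0,0,0],[0,0,0],-1],[[0,0,0],[0,0,0],-1],[[0,0,0],[0,0,0],-1]]' 50
python3 -c "
from pl import *
st()"

```

```text
clock: 50.68
position: [0.4095, -0.3143, 0.0549]
eef_rot: [180.0, -0.3, 143.2]
ft_force: [-0.4, 0.3, 0.1]
gripper_width: 0.0854
gripper_force: 0.0
clock: 51.8
position: [0.4084, -0.3135, 0.0541]
eef_rot: [180.0, -0.5, 143.2]
ft_force: [-0.2, 0.5, 5.3]
gripper_width: 0.0274
gripper_force: 50.1
t 51.8 q [-37.5  22.4 -25.8  42.2   0.   -0.8] tcp [ 0.4084 -0.3135  0.0541] grasp [ 0.4085 -0.3136  0.0728] d 89.5 ydir [0.598 0.801 0.   ] w 0.0274 gf 50.07 F [-0.2  0.5  5.3]
```

```bash

python3 -m creep '[[[0,0,0],[0,0,-0.1],-1],[[0,0,0],[0,0,-0.3],-1],[[0,0,0],[0,0,-0.7],-1],[[0,0,0],[0,0,-1],-1],[[0,0,0],[0,0,-1],-1]]'
python3 -m creep '[[[0,0,0],[-0.3,0.1,-0.3],-1],[[0,0,0],[-0.3,0.5,-0.4],-1],[[0,0,0],[-0.3,0.5,-0.4],-1],[[0,0,0],[-0.3,0.5,-0.4],-1]]'
python3 -c "
from pl import *
W=ori(45,90,1)
st();chain(((.44,-.22,.28),ori(4,90,1),1),((.5266,-.1817,.28),W,1),((.5266,-.1817,.15),W,1),((.5266,-.1817,.09),W,1))"

```

```text
clock: 52.42
position: [0.4113, -0.3159, 0.208]
eef_rot: [180.0, -0.0, 143.2]
ft_force: [1.1, 0.1, -1.3]
gripper_width: 0.0276
gripper_force: 49.4
clock: 52.92
position: [0.4896, -0.2807, 0.2619]
eef_rot: [-180.0, -0.7, 143.3]
ft_force: [0.3, 0.4, -1.8]
gripper_width: 0.0275
gripper_force: 49.8
t 52.92 q [-29.8  18.8   2.2  74.1   0.    6.9] tcp [ 0.4896 -0.2807  0.2619] grasp [ 0.4898 -0.2809  0.2806] d 89.3 ydir [ 0.598  0.802 -0.001] w 0.0275 gf 49.77 F [ 0.3  0.4 -1.8]
step ([0.004, -0.014, -0.905], [0.507, 0.127, 0.01]) | now ([0.004, -0.014, -0.905], [0.507, 0.127, 0.01])
step ([-0.0, -0.0, -0.911], [-0.594, 0.214, 0.0]) | now ([0.01, -0.013, -1.816], [0.197, 0.677, 0.006])
step ([0.0, 0.0, 0.0], [0.0, 0.0, 0.867]) | now ([0.01, -0.013, -1.816], [0.187, 0.677, 0.872])
step ([0.0, 0.0, 0.0], [0.0, 0.0, 0.4]) | now ([0.01, -0.013, -1.816], [0.182, 0.678, 1.272])
```

```bash

python3 -m creep '[[[0,0,-0.9],[0.51,0.13,0],-1],[[0,0,-0.9],[0.51,0.13,0],-1],[[0,0,-0.9],[0.51,0.13,0],-1],[[0,0,-0.9],[0.51,0.13,0],-1],[[0,0,-0.9],[0.51,0.13,0],-1],[[0,0,-0.9],[0.51,0.13,0],-1],[[0,0,-0.9],[0.51,0.13,0],-1]]'|head -2
python3 -m creep '[[[0,0,-0.91],[-0.59,0.21,0],-1],[[0,0,-0.91],[-0.59,0.21,0],-1],[[0,0,-0.91],[-0.59,0.21,0],-1],[[0,0,-0.91],[-0.59,0.21,0],-1],[[0,0,-0.91],[-0.59,0.21,0],-1],[[0,0,-0.91],[-0.59,0.21,0],-1],[[0,0,-0.91],[-0.59,0.21,0],-1]]'|head -2
python3 -m creep '[[[0,0,0],[0,0,0.3],-1],[[0,0,0],[0,0,0.6],-1],[[0,0,0],[0,0,0.86],-1],[[0,0,0],[0,0,0.86],-1],[[0,0,0],[0,0,0.86],-1]]'|head -2
python3 -c "
from pl import *
W=ori(45,90,1)
st();chain(((.5266,-.1817,.09),W,1))
import fit; fit.crop('scene','s9',220,150,400,285,4)"

```

```text
clock: 53.8
position: [0.4405, -0.2201, 0.2637]
clock: 54.68
position: [0.527, -0.1828, 0.2636]
clock: 55.3
position: [0.5272, -0.1824, 0.136]
t 55.3 q [-19.2  21.5 -12.9  55.9   0.2 -63.8] tcp [ 0.5272 -0.1824  0.136 ] grasp [ 0.5273 -0.1825  0.1547] d 89.6 ydir [-0.703  0.711  0.007] w 0.0276 gf 49.74 F [ 1.1  0.4 -0.7]
step ([0.009, -0.0, -0.008], [-0.001, 0.003, 0.431]) | now ([0.009, -0.0, -0.008], [-0.001, 0.003, 0.431])
```

View pics/s9.png

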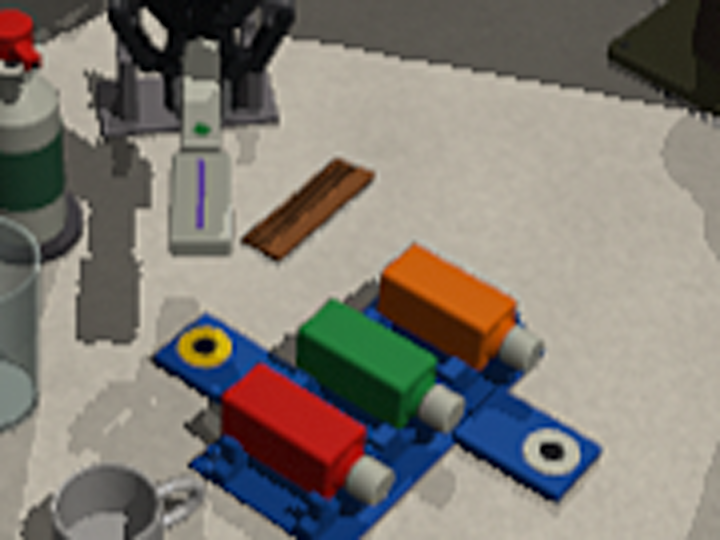

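```bash

python3 -c "
from pl import *
print(onz('scene',(270.3,198.2),.1637))"
python3 -m creep '[[[0,0,0],[0,0,0.2],-1],[[0,0,0],[0,0,0.35],-1],[[0,0,0],[0,0,0.43],-1],[[0,0,0],[0,0,0.43],-1],[[0,0,0],[0,0,0.43],-1]]'|head -5
```

```text
[ 0.61318656 -0.09625036  0.1637    ]
clock: 55.98
position: [0.527, -0.1821, 0.0714]
eef_rot: [179.6, -0.0, -135.3]
ft_force: [0.2, -0.9, -0.5]
gripper_width: 0.0273
```

Lamp over the disc to 2 mm. Holding for 3.5 s.

```bash

python3 -m creep '[[[0,0,0],[0,0,0],-1],[[0,0,0],[0,0,0],-1],[[0,0,0],[0,0,0],-1],[[0,0,0],[0,0,0],-1],[[0,0,0],[0,0,0],-1],[[0,0,0],[0,0,0],-1],[[0,0,0],[0,0,0],-1],[[0,0,0],[0,0,0],-1],[[0,0,0],[0,0,0],-1],[[0,0,0],[0,0,0],-1],[[0,0,0],[0,0,0],-1],[[0,0,0],[0,0,0],-1],[[0,0,0],[0,0,0],-1],[[0,0,0],[0,0,0],-1],[[0,0,0],[0,0,0],-1],[[0,0,0],[0,0,0],-1]]' |head -1
python3 -m creep '[[[0,0,0],[0,0,0],-1],[[0,0,0],[0,0,0],-1],[[0,0,0],[0,0,0],-1],[[0,0,0],[0,0,0],-1],[[0,0,0],[0,0,0],-1],[[0,0,0],[0,0,0],-1],[[0,0,0],[0,0,0],-1],[[0,0,0],[0,0,0],-1],[[0,0,0],[0,0,0],-1],[[0,0,0],[0,0,0],-1],[[0,0,0],[0,0,0],-1],[[0,0,0],[0,0,0],-1],[[0,0,0],[0,0,0],-1],[[0,0,0],[0,0,0],-1]]' |head -1
python3 -m creep '[[[0,0,0],[0,0,-0.3],-1],[[0,0,0],[0,0,-0.6],-1],[[0,0,0],[0,0,-0.6],-1],[[0,0,0],[0,0,-0.6],-1]]'
python3 -c "
from pl import *
W=ori(45,90,1)
st();chain(((.47,-.04,.18),W,1),((.4277,.0625,.18),W,1),((.4277,.0625,.09),W,1))"
```

```text
clock: 57.98
clock: 59.72
clock: 60.22
position: [0.526, -0.182, 0.1596]
eef_rot: [179.5, -0.1, -135.3]
ft_force: [-0.4, -0.5, -1.8]
gripper_width: 0.0272
gripper_force: 50.1
t 60.23 q [-19.2  20.6 -10.7  59.2   0.2 -63.9] tcp [ 0.526  -0.182   0.1596] grasp [ 0.5262 -0.1821  0.1783] d 89.5 ydir [-0.703  0.711  0.009] w 0.0272 gf 50.11 F [-0.4 -0.5 -1.8]
step ([0.012, -0.002, -0.007], [-0.4, 0.936, -0.004]) | now ([0.012, -0.002, -0.007], [-0.4, 0.936, -0.004])
step ([0.0, 0.0, 0.0], [-0.284, 0.683, 0.0]) | now ([0.012, -0.002, -0.007], [-0.68, 1.62, 0.002])
step ([0.0, 0.0, 0.0], [0.0, 0.0, 0.6]) | now ([0.012, -0.002, -0.007], [-0.681, 1.614, 0.602])
```

```bash

python3 -m creep '[[[0,0,0],[-0.1,0.3,0],-1],[[0,0,0],[-0.4,0.94,0],-1],[[0,0,0],[-0.4,0.94,0],-1],[[0,0,0],[-0.4,0.94,0],-1],[[0,0,0],[-0.4,0.94,0],-1]]' |head -1
python3 -m creep '[[[0,0,0],[-0.28,0.68,0],-1],[[0,0,0],[-0.28,0.68,0],-1],[[0,0,0],[-0.28,0.68,0],-1],[[0,0,0],[-0.28,0.68,0.3],-1],[[0,0,0],[-0.28,0.68,0.5],-1],[[0,0,0],[-0.28,0.68,0.6],-1],[[0,0,0],[-0.28,0.68,0.6],-1],[[0,0,0],[-0.28,0.68,0.6],-1]]' |head -1
python3 -c "
from pl import *
st(); a=np.radians(45.3); g=env.observe()['position']; print('lamp',g[:2]+.1197*np.array([np.cos(a),np.sin(a)]),g[2]+.0187-.009)"
```

```text
clock: 60.85
clock: 61.85
t 61.85 q [  8.   14.2 -35.4  40.7   0.3 -36.6] tcp [0.4286 0.062  0.0724] grasp [0.4287 0.0619 0.0911] d 89.6 ydir [-0.702  0.712  0.008] w 0.0277 gf 50.42 F [ 0.6  0.  -1.5]
lamp [0.51281381 0.1470708 ] 0.0820996395924755
```

```bash

python3 -m creep '[[[0,0,0],[0,0,0],-1],[[0,0,0],[0,0,0],-1],[[0,0,0],[0,0,0],-1],[[0,0,0],[0,0,0],-1],[[0,0,0],[0,0,0],-1],[[0,0,0],[0,0,0],-1],[[0,0,0],[0,0,0],-1],[[0,0,0],[0,0,0],-1],[[0,0,0],[0,0,0],-1],[[0,0,0],[0,0,0],-1],[[0,0,0],[0,0,0],-1],[[0,0,0],[0,0,0],-1],[[0,0,0],[0,0,0],-1],[[0,0,0],[0,0,0],-1],[[0,0,0],[0,0,0],-1],[[0,0,0],[0,0,0],-1]]' |head -1
python3 -m creep '[[[0,0,0],[0,0,0],-1],[[0,0,0],[0,0,0],-1],[[0,0,0],[0,0,0],-1],[[0,0,0],[0,0,0],-1],[[0,0,0],[0,0,0],-1],[[0,0,0],[0,0,0],-1],[[0,0,0],[0,0,0],-1],[[0,0,0],[0,0,0],-1],[[0,0,0],[0,0,0],-1],[[0,0,0],[0,0,0],-1],[[0,0,0],[0,0,0],-1],[[0,0,0],[0,0,0],-1],[[0,0,0],[0,0,0],-1],[[0,0,0],[0,0,0],-1]]' |head -1
python3 -m creep '[[[0,0,0],[0,0,-0.3],-1],[[0,0,0],[0,0,-0.6],-1],[[0,0,0],[0,0,-1],-1],[[0,0,0],[0,0,-1],-1],[[0,0,0],[0,0,-1],-1]]' |head -2
python3 -c "
from pl import *
H=Ro.from_euler('xyz',[180,-.2,143.2],degrees=True);h=(.4090,-.3140)
chain(((.44,-.06,.26),ori(30,90,1),0),((.47,-.18,.26),ori(8,90,1),0),((.46,-.25,.26),ori(-37,90,1),0),((*h,.26),H,0),((*h,.12),H,0),((*h,.056),H,0))"
```

```text
clock: 63.85
clock: 65.6
clock: 66.22
position: [0.4281, 0.062, 0.2215]
step ([0.011, -0.003, 0.326], [0.516, -0.631, -0.261]) | now ([0.011, -0.003, 0.326], [0.516, -0.631, -0.261])
step ([0.0, -0.0, 0.489], [0.227, -0.793, -0.0]) | now ([0.01, -0.005, 0.815], [0.936, -1.341, -0.267])
step ([0.0, -0.0, 1.0], [0.131, -0.453, -0.0]) | now ([0.008, -0.009, 1.815], [1.312, -1.626, -0.269])
step ([0.0, 0.004, -0.004], [0.015, -0.545, -0.0]) | now ([0.005, -0.006, 1.811], [1.854, -1.69, -0.269])
step ([0.0, 0.0, 0.0], [-0.003, -0.0, 0.933]) | now ([0.005, -0.006, 1.811], [1.852, -1.698, 0.665])
step ([0.0, 0.0, 0.0], [-0.001, -0.0, 0.427]) | now ([0.005, -0.006, 1.811], [1.852, -1.702, 1.091])
```

```bash

python3 -m creep '[[[0.01,0,0.33],[0.52,-0.63,-0.26],-1],[[0.01,0,0.33],[0.52,-0.63,-0.26],-1],[[0.01,0,0.33],[0.52,-0.63,-0.26],-1],[[0.01,0,0.33],[0.52,-0.63,-0.26],-1],[[0.01,0,0.33],[0.52,-0.63,-0.26],-1]]' |head -2
python3 -m creep '[[[0,0,0.49],[0.23,-0.79,0],-1],[[0,0,0.49],[0.23,-0.79,0],-1],[[0,0,0.49],[0.23,-0.79,0],-1],[[0,0,0.49],[0.23,-0.79,0],-1],[[0,0,0.49],[0.23,-0.79,0],-1]]' |head -2
python3 -m creep '[[[0,0,1],[0.13,-0.45,0],-1],[[0,0,1],[0.13,-0.45,0],-1],[[0,0,1],[0.13,-0.45,0],-1],[[0,0,1],[0.13,-0.45,0],-1],[[0,0,1],[0.13,-0.45,0],-1],[[0,0,1],[0.13,-0.45,0],-1],[[0,0,1],[0.13,-0.45,0],-1],[[0,0,1],[0.13,-0.45,0],-1]]' |head -2
python3 -m creep '[[[0,0,0],[0.02,-0.54,0],-1],[[0,0,0],[0.02,-0.54,0],-1],[[0,0,0],[0.02,-0.54,0],-1],[[0,0,0],[0.02,-0.54,0.3],-1],[[0,0,0],[0.02,-0.54,0.6],-1],[[0,0,0],[0.02,-0.54,0.8],-1],[[0,0,0],[0.02,-0.54,0.8],-1],[[0,0,0],[0.02,-0.54,0.8],-1]]' |head -2
python3 -c "
from pl import *
H=Ro.from_euler('xyz',[180,-.2,143.2],degrees=True);h=(.4088,-.3137);st()
chain(((*h,.12),H,0),((*h,.056),H,0))"
```

```text
clock: 66.85
position: [0.4387, -0.059, 0.2589]
clock: 67.47
position: [0.4683, -0.1784, 0.2601]
clock: 68.47
position: [0.4586, -0.2495, 0.2605]
clock: 69.47
position: [0.4082, -0.3127, 0.1418]
t 69.47 q [-37.4  17.  -18.9  54.   -0.1  -0.2] tcp [ 0.4082 -0.3127  0.1418] grasp [ 0.4082 -0.3126  0.1605] d 89.9 ydir [ 0.604  0.797 -0.002] w 0.0271 gf 50.77 F [ 0.   0.8 -0.8]
step ([-0.002, 0.005, -0.008], [-0.007, -0.003, 0.145]) | now ([-0.002, 0.005, -0.008], [-0.007, -0.003, 0.145])
step ([0.0, 0.0, 0.0], [-0.001, -0.0, 0.427]) | now ([-0.002, 0.005, -0.008], [-0.007, -0.002, 0.572])
```

```bash

python3 -m creep '[[[0,0,-0.01],[0,0,0.2],-1],[[0,0,-0.01],[0,0,0.4],-1],[[0,0,-0.01],[0,0,0.47],-1],[[0,0,-0.01],[0,0,0.53],-1],[[0,0,-0.01],[0,0,0.57],-1],[[0,0,-0.01],[0,0,0.57],-1]]'
python3 -c "
from pl import *
st()"
```

```text
clock: 70.22
position: [0.407, -0.3128, 0.0553]
eef_rot: [-179.9, -0.0, 143.2]
ft_force: [0.3, -0.1, -0.3]
gripper_width: 0.0272
gripper_force: 50.8
t 70.22 q [-37.5  21.9 -26.4  41.7  -0.1  -0.7] tcp [ 0.407  -0.3128  0.0553] grasp [ 0.4071 -0.3127  0.074 ] d 89.9 ydir [ 0.599  0.801 -0.002] w 0.0272 gf 50.81 F [ 0.3 -0.1 -0.3]
```

```bash

python3 -m creep '[[[0,0,0],[0,0,0.01],-1],[[0,0,0],[0,0,0.01],-1],[[0,0,0],[0,0,0.01],0.6],[[0,0,0],[0,0,0.01],0.6],[[0,0,0],[0,0,0.01],0.6],[[0,0,0],[0,0,0.01],0.6],[[0,0,0],[0,0,-0.3],0.6],[[0,0,0],[0,0,-0.7],0.6],[[0,0,0],[0,0,-1],0.6],[[0,0,0],[0,0,-1],0.6]]'
python3 -m creep '[[[0,0,0],[0.7,-0.3,-0.5],0.6],[[0,0,0],[0.7,-0.3,-0.5],0.6],[[0,0,0],[0.7,-0.3,-0.5],0.6],[[0,0,0],[0.7,-0.3,-0.5],0.6]]'
python3 -c "
from fit import *
st();x=np.array([.9978,.0663]);c=np.array([.562,.0248]);yy=np.array([-.0663,.9978])
for n,k,o in(('red',1,0),('green',0,-.012),('orange',-1,0)):
  p=c+.082*k*x
  r=lying(n,*p,93.8,('top',),zb=.018); print(n,(np.array(r[:2])-p)@np.c_[x,yy],r[2:])
a=imaging.camera('scene')[130:230,200:320]; a0=cv2.imread('pics/scene0.png')[130:230,200:320]
cv2.imwrite('pics/f.png',cv2.resize(np.hstack([a0,a[:,:,::-1]]),None,fx=3.3,fy=3.3,interpolation=2))"
```

```text
clock: 71.47
position: [0.4095, -0.3143, 0.2092]
eef_rot: [-179.9, 0.4, 143.2]
ft_force: [1.5, 0.1, -0.7]
gripper_width: 0.0682
gripper_force: 0.0
clock: 71.97
position: [0.2961, -0.2857, 0.28]
eef_rot: [-179.9, -0.0, 143.2]
ft_force: [-0.6, -0.4, -1.2]
gripper_width: 0.0685
gripper_force: 0.0
t 71.97 q [-43.9   2.6 -15.6  71.7  -0.1  -7.1] tcp [ 0.2961 -0.2857  0.28  ] grasp [ 0.2962 -0.2857  0.2987] d 89.9 ydir [ 0.599  0.801 -0.002] w 0.0685 gf 0.0 F [-0.6 -0.4 -1.2]
red [ 0.00027029 -0.00721638] (np.float64(93.20947182611027), np.float64(0.08644600591715976))
green [-0.00112496 -0.0087602 ] (np.float64(93.71717337728502), np.float64(0.07045947901591895))
orange [-0.00337152  0.0025667 ] (np.float64(93.54779140322894), np.float64(0.08162878787878788))
```

View pics/f.png

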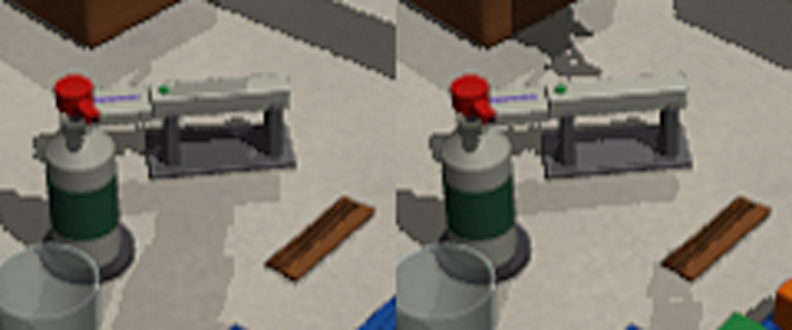

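The wand lies on its rest as at the start (green dot (163,90) against (560-396,90)), the nozzle is up, and the bottles are in the rack.

```bash
python3 -c "
from workcell import job
print(job.hand_in())"
```

```text
the job is handed in; nothing more can be done
None
```

I carried out every step and handed the job in at about 72 s; the hand-in returned no verdict. The final camera check showed all three bottles in the rack, the nozzle up and the wand on its rest as it lay. I accidentally tipped the orange bottle over on the first approach, then racked it, and one early crop I viewed was 792 x 660, over the 600-pixel height limit.

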